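# Rebuild the tube rotator's spindle and wind it home

### The job

Reassemble the spindle of the tube rotator: slide the ball bearing onto the upright spindle first, then every white spacer ring on the bench, then the wide steel washer, and last the stepped retaining collar with its flange down, each lying flat and fully down on the one below. Then turn the handwheel clockwise by its crank until the carriage, stack and all, is fully home against its stop. Leave the petri dish, balance weight and tip box where they stand.

Things in the scene. Friction and masses are not known exactly. Their poses are not given: they have to be found in the camera images.
- drive: the rotator drive, fixed to the bench: a grey base 110 mm (its x) by 370 mm (its y) by 12 mm, with rails for the carriage, a grey stop block 48 mm tall towards its -y end and a white gear housing with the handwheel on top near its +y end. Origin on the bench surface, x and y level, z up
- carriage (a joint): the aluminium carriage (100 by 70 mm, top 40 mm above the bench) that carries the spindle; travel in m along the drive's -y direction, growing towards the stop; it touches the stop at 0.060. Only the handwheel moves it
- handwheel (a joint): the black handwheel, 90 mm diameter, upright axis, its top face 80 mm above the bench; rad, growing clockwise seen from above, many turns. One turn clockwise moves the carriage 24 mm towards the stop; 15.71 rad is fully home. Turns easily, about 1 to 2 N at the crank
- wheel_hub (a point): the centre of the handwheel, on its axis, 84 mm above the bench
- crank_grip (a point): the middle of the crank handle: an upright steel knob, 18 mm diameter, from 80 to 118 mm above the bench, standing on the handwheel 34 mm from its axis and spinning freely on its pin; this point is on the knob's axis 102 mm above the bench
- seat (a point): the seat on the carriage: centre of the flat top of the 26 mm diameter boss, 52 mm above the bench (12 mm above the carriage), at the foot of the spindle. The bearing rests on it. z up along the spindle
- spindle_tip (a point): the tip of the steel spindle, 48 mm above the seat. The spindle is 12 mm in diameter, its top 4 mm tapered to 7 mm
- bearing: ball bearing, steel ring with a black shield on each face, 42 mm outside, 15 mm bore, 10 mm thick, lying flat on the bench at the start. Origin at its centre, z along the bore; both faces are alike
- spacer1: white plastic spacer ring, 32 mm outside, 15 mm bore, 6 mm thick, lying flat on the bench at the start; one of two to four alike (None if this one is absent). Origin at its centre, z along the bore; both faces are alike
- spacer2: white plastic spacer ring, 32 mm outside, 15 mm bore, 6 mm thick, lying flat on the bench at the start; one of two to four alike (None if this one is absent). Origin at its centre, z along the bore; both faces are alike
- spacer3: white plastic spacer ring, 32 mm outside, 15 mm bore, 6 mm thick, lying flat on the bench at the start; one of two to four alike (None if this one is absent). Origin at its centre, z along the bore; both faces are alike
- spacer4: white plastic spacer ring, 32 mm outside, 15 mm bore, 6 mm thick, lying flat on the bench at the start; one of two to four alike (None if this one is absent). Origin at its centre, z along the bore; both faces are alike
- washer: wide plain steel washer, 50 mm outside, 15 mm bore, 5 mm thick, lying flat on the bench at the start. Origin at its centre, z along the bore; both faces are alike
- collar: stepped aluminium retaining collar: flange 42 mm diameter and 5 mm thick below, knurled hub 28 mm diameter and 13 mm tall above, 15 mm bore right through, standing on its flange at the start. Origin at the centre of the flange's underside, z up from flange to hub
- petri: lidded petri dish, closed, clear plastic, 58 mm diameter, 15 mm tall. Origin under its centre. A bystander: leave it
- weight: brass balance weight, 30 mm diameter, 42 mm tall, with a small knob on top. Origin under its centre. A bystander: leave it
- tip_box: blue pipette-tip box, 75 by 115 mm, 54 mm tall with its tips. Origin under its centre. A bystander: leave it
There are look-alikes about, which are no part of the job. What is shaped like the collar but yellow is not meant.

How it is judged:
By the outcome, as a careful person would: the job done as asked, in the order asked, and still so for the second after the job is handed in, with the robot touching nothing.
Of spacer1, spacer2, spacer3, spacer4 only 2 to 4 are there at a start; the rules pass over those that are not, and their reading is None.
At some moment in a run one of bearing, spacer1, spacer2, spacer3, spacer4, washer, collar may be knocked a few centimetres aside while the robot is not near it.
Once in a run the grip may slacken for a moment while it holds something.
It also fails if it takes over 210 s, if anything falls off the work surface, if the arm or the gripper's body presses on something with over 40 N, if the wrist force passes 120 N, or if a joint passes its speed limit or range.

### The arm

A 6-joint arm with a two-finger parallel gripper is mounted at the origin on the work surface. World frame = base frame: x ahead of the robot, y to its left, z up, the work surface at z = 0. Lengths are in m, angles in rad, forces in N, time in s.
With the tool pointing down it reaches from about 0.25 to 0.8 m from the base axis. Payload 8.5 kg.
Tool frame: the origin (TCP) lies at the very end of the fingers, on their centre line; the grasp point (between the pads) lies manip.grasp_offset behind it (manip.grasp_offset is the distance from the TCP to the grasp point, in m); x points along the fingers, z is the direction in which the jaws open and shut, and the axes are right-handed (so a half turn about x gives the same grasp; the last joint's range is limited). The gripper opens to 85 mm and grips with 20 to 120 N. Pads are 22 mm wide; open, the fingers measure 114 mm over their backs; the gripper's body (76 mm by 85 mm) begins 54 mm behind the grasp point. The pads swing forward as they close: fully open they stand 13 mm farther back than shut.
Start: joints at [1.118, 0.238, -0.013, 1.319, 0, 1.571], TCP at [0.23, 0.472, 0.231] pointing down, gripper open.
Joint ranges: [-2.66, 2.66], [-1.03, 1.9], [-1.14, 1.46], [-1.82, 2.27], [-1.45, 1.34], [-3.14, 3.14]. Speed limits (rad/s): [2.22, 2.22, 2.79, 3.14, 3.14, 3.14].

### API

Orientations are given as a rotation vector (axis times angle).
In Python, from bench import manip gives the robot as it stands.
- The arm moves only by the shell command python3 -m creep 'ROWS' [FORCE]. ROWS is JSON, a list of rows, each a list of 3 entries, a list of its own where there are three numbers: the finger opening in mm, from 0 to 85.4, then the shift along the world's x, y, z in mm, then the turn about the world's z in degrees. A call has 1 to 8 rows; each row shifts and turns the commanded pose from where the row before left it; what a row does not reach is not made up. A row lasts 1/12 s, in which the tool goes at most 41.7 mm and 7.16 degrees, less where a joint would pass 70% of its speed; a pose out of reach is approached as far as the arm can. A call with a gripper value outside its range is refused whole. The fingers move at their own pace and stop on an object; FORCE is the grip in N (left out, the last holds). Time passes only in rows, so rows that do not move let the fingers close. It gives the time, the measured TCP pose, the force and the opening at its end, in the units of the state.
- manip.get_obs(): the state, without advancing time (a new reading comes with each control period).
- manip.grab_frame(name): name is "scene" or "top" or "wrist"; returns a dict with "pixels" (400x640x3 uint8, red, green, blue), "K" (3x3 intrinsics, pixels), "R" (3x3) and "t" (3): a world point X has camera coordinates R X + t; the wrist camera has in their place "hand_eye" (4x4, takes a point from camera to tool coordinates, whose origin is the TCP and whose axes are the tool frame's). Camera axes: x right, y down, z forward; pixel columns grow to the right and rows downward; lengths in m; the calibration is good to about 2 mm. A picture is of the moment at which its call begins: read the wrist's pose just before it. There is no depth.
- manip.finish_job(): hands the job in, once; it reports no verdict.
The state is a dict: "time_s": time; "joints": joint angles; "dq": joint speeds; "joint_efforts": joint torques, N m; "tool_pos": TCP position; "eef_rot": TCP orientation; "ft_force": force on the tool from outside, world axes, zero at the start; "ft_torque": the same for the moment, N m; "opening": finger opening in m.
Only numpy, scipy, OpenCV 4.12 (cv2) and the standard library are available. Lean on these libraries where they do the work, as an engineer would, in place of code of your own. Each camera call takes 0.05 s, during which the arm holds its last target.

## Working session

There is one attempt and no reset: what is moved stays moved. The work goes in short steps, Python scripts to look and compute and a shell command to move; the robot and the scene stay as the last step left them, time stands still between calls to the robot, and variables do not carry over. Pictures are saved under pics/ and viewed, and the job is handed in when it is done.

```bash
ls; mkdir -p pics
python3 - <<'E'
from bench import manip
import cv2,numpy as np
print(manip.get_obs(), manip.grasp_offset)
for n in("scene","top","wrist"):
    f=manip.grab_frame(n); cv2.imwrite(f"pics/{n}0.png",f["pixels"][:,:,::-1])
    print(n,f["K"].tolist(),{k:np.round(f[k],4).tolist() for k in f if k not in("pixels","K")})
E
```

```text
pics
{'time_s': 0.0, 'joints': array([ 1.11800252e+00,  2.38794391e-01, -1.42664552e-02,  1.31921105e+00,
       -1.06866958e-05,  1.57077306e+00]), 'dq': array([-0.00047404,  0.00044758, -0.00062492, -0.00074516, -0.00179477,
        0.00051058]), 'joint_efforts': array([ 3.67658540e-04, -5.38777006e+01,  3.46443236e+01,  1.82782224e-02,
        8.25106827e-05, -5.45878116e-07]), 'tool_pos': array([0.229493  , 0.47170972, 0.23066575]), 'eef_rot': array([-0.8703665 ,  1.39128929,  0.86906836]), 'ft_force': array([ 0.71480348, -0.25906179,  0.12200431]), 'ft_torque': array([-0.02987345,  0.00591449,  0.02458639]), 'opening': 0.08566124277295242} 0.0187
scene [[466.23117659288675, 0.0, 323.18584392177087], [0.0, 466.23117659288675, 198.08126878584974], [0.0, 0.0, 1.0]] {'R': [[0.6475, 0.762, 0.0024], [0.4851, -0.4097, -0.7725], [-0.5877, 0.5014, -0.635]], 't': [-0.3665, -0.1713, 1.3552]}
top [[395.368284527466, 0.0, 317.8929083928235], [0.0, 395.368284527466, 200.86943820352246], [0.0, 0.0, 1.0]] {'R': [[-0.0162, -0.9998, -0.009], [-0.9976, 0.0168, -0.067], [0.0671, 0.0079, -0.9977]], 't': [0.0347, 0.5446, 1.1273]}
wrist [[341.95825035739995, 0.0, 324.01115923653146], [0.0, 341.95825035739995, 196.69755164483584], [0.0, 0.0, 1.0]] {'hand_eye': [[-0.0002, -0.2603, 0.9655, -0.1432], [-0.0004, -0.9655, -0.2603, 0.066], [1.0, -0.0005, 0.0001, -0.0001], [0.0, 0.0, 0.0, 1.0]]}
```

View pics/scene0.png

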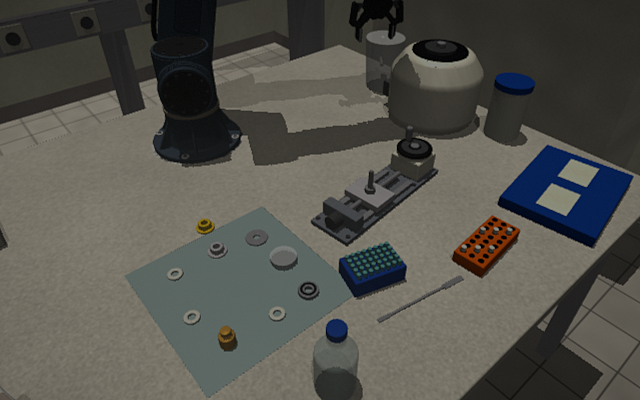

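View pics/top0.png

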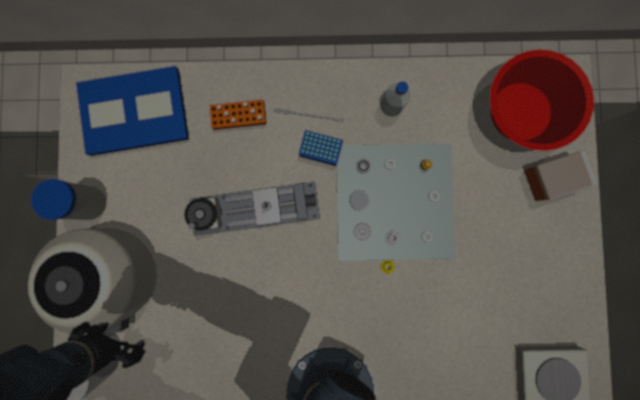

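View pics/wrist0.png

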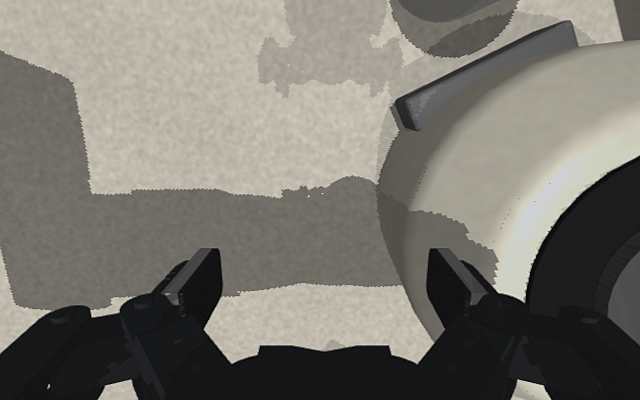

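```bash
cat > h.py <<'E'
from bench import manip
import cv2,numpy as np
from scipy.spatial.transform import Rotation as Ro
def grab(n):
    o=manip.get_obs(); f=manip.grab_frame(n)
    if n=="wrist":
        T=np.eye(4);T[:3,:3]=Ro.from_rotvec(o["eef_rot"]).as_matrix();T[:3,3]=o["tool_pos"]
        C=T@f["hand_eye"]; f["R"]=C[:3,:3].T; f["t"]=-C[:3,:3].T@C[:3,3]
    return f
def px2w(f,u,v,z):
    d=f["R"].T@np.linalg.inv(f["K"])@np.array([u,v,1.]); c=-f["R"].T@f["t"]
    return c+d*(z-c[2])/d[2]
def w2px(f,X):
    p=f["K"]@(f["R"]@np.array(X)+f["t"]); return p[:2]/p[2]
def st():
    o=manip.get_obs()
    R=Ro.from_rotvec(o["eef_rot"]).as_matrix()
    print("t%.2f"%o["time_s"],"tcp",np.round(o["tool_pos"]*1e3,1),"x",np.round(R[:,0],3),"jaw z",np.round(R[:,2],3),"yaw%.2f"%np.degrees(np.arctan2(R[1,2],R[0,2])),"open %.1f"%(o["opening"]*1e3),"F",np.round(o["ft_force"],1),"q",np.round(o["joints"],2))
def crop(f,u0,v0,w,h,s,name):
    c=f["pixels"][v0:v0+h,u0:u0+w,::-1]; c=cv2.resize(c,None,fx=s,fy=s,interpolation=cv2.INTER_CUBIC)
    cv2.imwrite(name,c)
E
python3 - <<'E'
from h import *
f=grab("top"); crop(f,330,130,130,150,4,"pics/t1.png"); crop(f,180,170,160,80,5,"pics/t2.png")
s=grab("scene"); crop(s,120,190,240,170,3,"pics/s1.png")
for n,u,v,z in[("brg",363,165,.01),("s1",390,163,.006),("s2",434,196,.006),("s3",428,237,.006),("wash",362,231,.005),("col",392,237,.018),("yel",388,267,.018),("petri",359,200,.015),("wt",426,165,.04),("hub",202,213,.084),("tip",266,205,.1),("tipbox",321,147,.05)]:
    print(n,np.round(px2w(f,u,v,z)*1e3))
for n,u,v,z in[("brg",308,290,.01),("s1",277,313,.006),("s2",192,317,.006),("s3",175,273,.006),("wash",257,237,.005),("col",217,246,.018)]:
    print(n,np.round(px2w(s,u,v,z)*1e3))
st()
E
```

```text
brg [ 649. -108.   10.]
s1 [ 654. -188.    6.]
s2 [ 554. -314.    6.]
s3 [ 435. -292.    6.]
wash [ 456. -101.    5.]
col [ 437. -186.   18.]
yel [ 352. -172.   18.]
petri [546. -94.  15.]
wt [ 641. -285.   40.]
hub [513. 342.  84.]
tip [531. 165. 100.]
tipbox [696.  14.  50.]
brg [ 648. -109.   10.]
s1 [ 651. -186.    6.]
s2 [ 556. -312.    6.]
s3 [ 436. -286.    6.]
wash [456. -99.   5.]
col [ 435. -186.   18.]
t0.25 tcp [229.6 471.9 231. ] x [-0.    -0.001 -1.   ] jaw z [ 0.437  0.899 -0.001] yaw64.06 open 85.4 F [-0.5 -0.6 -0.3] q [ 1.12  0.24 -0.01  1.32 -0.    1.57]
```

View pics/t1.png

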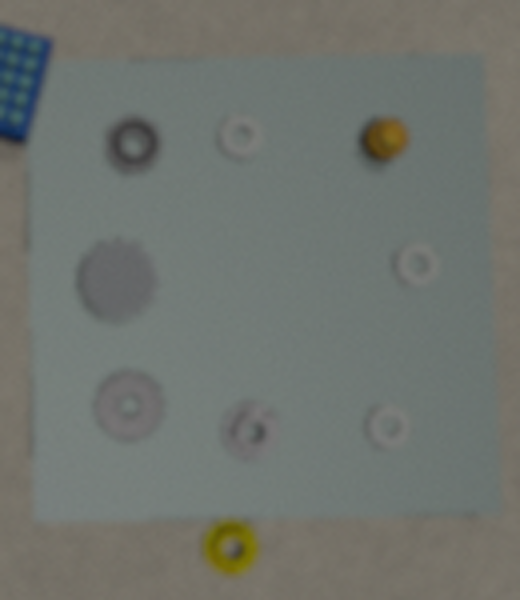

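View pics/t2.png

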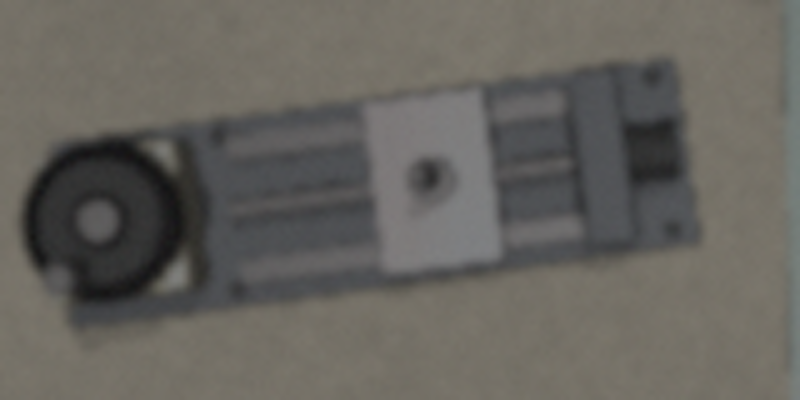

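View pics/s1.png

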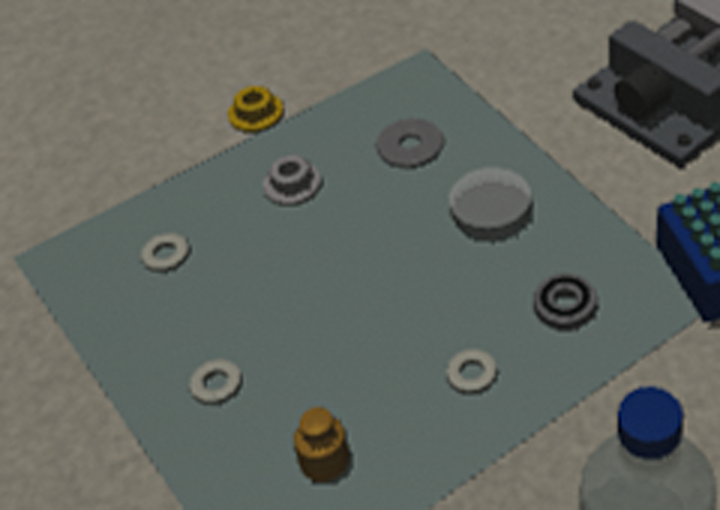

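```bash
python3 -m creep '[[85,[27,-25,0],-6.5],[85,[27,-25,0],-6.5],[85,[27,-25,0],-6.5],[85,[27,-25,0],-6.5],[85,[27,-25,0],-6.5],[85,[27,-25,0],-6.5],[85,[27,-25,0],-6.5],[85,[27,-25,0],-6.5]]' 25; python3 -m creep '[[85,[27,-35,0],-6],[85,[27,-35,0],-6],[85,[27,-35,0],0],[85,[0,-30,0],0],[85,[0,0,0],0]]'
python3 - <<'E'
from h import *
st(); f=grab("wrist"); cv2.imwrite("pics/w1.png",f["pixels"][:,:,::-1]); print(w2px(f,[.531,.165,.1]),w2px(f,[.513,.342,.084])); st()
E
```

```text
time_s: 0.92
tool_pos: [0.4467, 0.2705, 0.2313]
eef_rot: [-0.161, 1.565, 0.161]
ft_force: [0.1, 1.4, -0.2]
opening: 0.0852
time_s: 1.33
tool_pos: [0.5228, 0.1384, 0.2308]
eef_rot: [0.001, 1.572, -0.004]
ft_force: [-0.4, 0.6, -0.3]
opening: 0.0847
t1.33 tcp [522.8 138.4 230.8] x [-0.001 -0.002 -1.   ] jaw z [ 1.    -0.004 -0.001] yaw-0.21 open 84.7 F [-0.4  0.6 -0.3] q [ 0.26  0.27  0.02  1.33 -0.    1.83]
[334.52112579 154.70939459] [309.60710284 -96.02632472]
t1.38 tcp [522.4 140.5 231. ] x [-0.001 -0.    -1.   ] jaw z [ 1.    -0.003 -0.001] yaw-0.18 open 84.9 F [ 0.2 -0.1 -0.4] q [ 0.26  0.27  0.02  1.33 -0.    1.84]
```

View pics/w1.png

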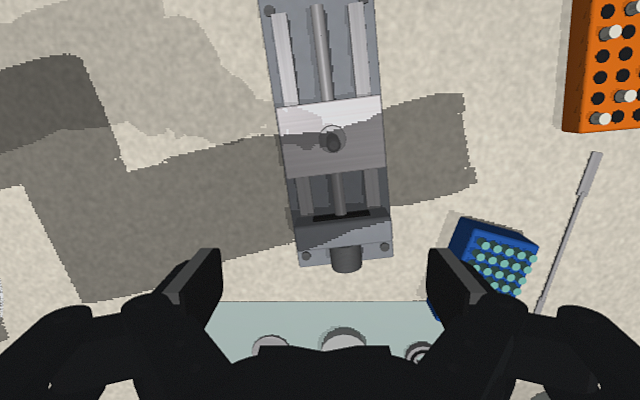

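Run:
```python
from h import *
f=grab("wrist"); st(); crop(f,280,85,120,100,6,"pics/w2.png")
np.savez("f1.npz",**f)
for z in(.052,.1): print(z, w2px(f,[.531,.165,z]))
```

```text
t1.43 tcp [522.1 142.  231.1] x [-0.001  0.    -1.   ] jaw z [ 1.    -0.002 -0.001] yaw-0.09 open 84.7 F [-0.3 -0.2  0.6] q [0.27 0.27 0.02 1.33 0.   1.84]
0.052 [333.45404265 149.82562489]
0.1 [335.02070576 157.45647278]
```

View pics/w2.png

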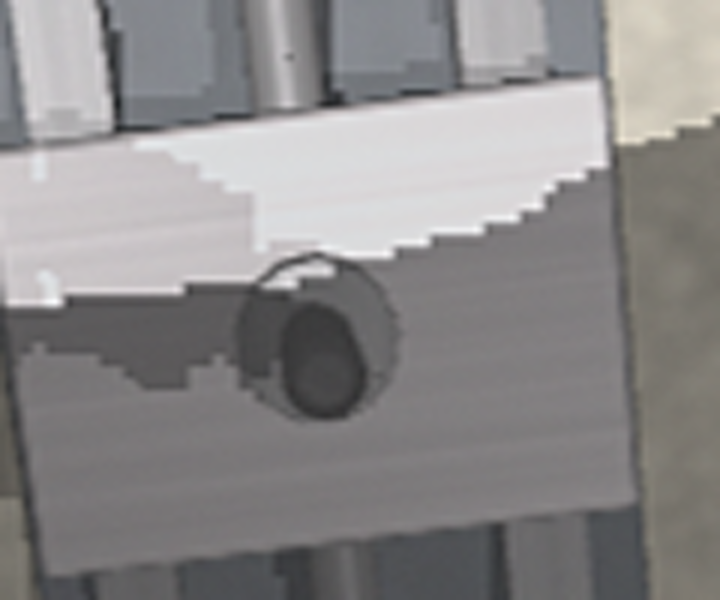

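Run:
```python
from h import *
st();f=grab("wrist");crop(f,280,85,120,100,6,"pics/w3.png")
print(px2w(f,333.1,141.2,.052),px2w(f,334.3,148.3,.1))
t=grab("top");crop(t,200,160,130,80,6,"pics/t3.png")
st()
```

```text
t1.43 tcp [522.1 142.  231.1] x [-0.001  0.    -1.   ] jaw z [ 1.    -0.002 -0.001] yaw-0.09 open 84.7 F [-0.3 -0.2  0.6] q [0.27 0.27 0.02 1.33 0.   1.84]
[0.5303812  0.17462687 0.052     ] [0.53011879 0.17390119 0.1       ]
t1.53 tcp [521.9 143.6 231.3] x [-0.  0. -1.] jaw z [ 1.     0.001 -0.   ] yaw0.07 open 84.7 F [0.6 0.5 1. ] q [0.27 0.27 0.02 1.33 0.   1.84]
```

View pics/w3.png

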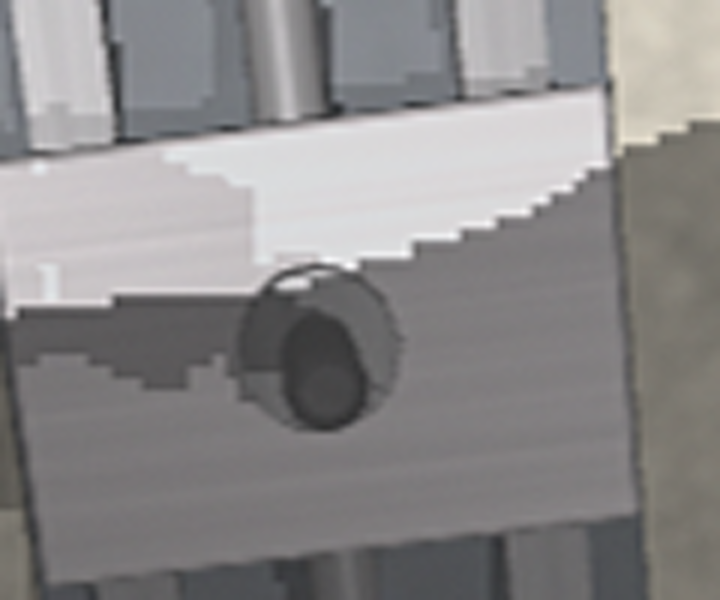

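Run:
```python
from h import *
t=grab("top");s=grab("scene");w=grab("wrist");st()
for z in(.052,.1):
  X=[.5303,.173,z]; print(w2px(t,X),w2px(s,X),w2px(w,X))
crop(s,340,150,60,60,10,"pics/s3.png")
```

```text
t1.68 tcp [521.7 144.2 231.3] x [ 0.  0. -1.] jaw z [1.    0.003 0.   ] yaw0.16 open 84.9 F [ 0.   0.4 -0.3] q [0.27 0.27 0.02 1.33 0.   1.84]
[265.53871318 206.1949351 ] [369.44897598 187.42122161] [333.43236042 145.3401932 ]
[263.02317069 205.24056134] [370.82130622 170.9107478 ] [335.04791479 152.19462846]
```

View pics/t3.png

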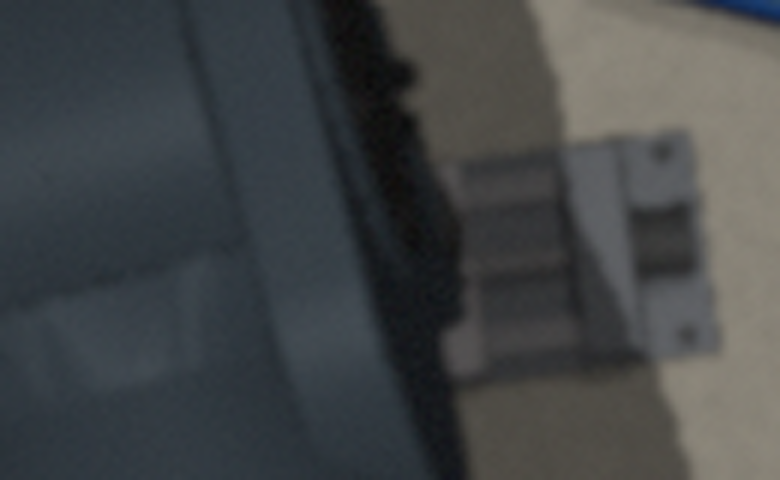

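View pics/s3.png

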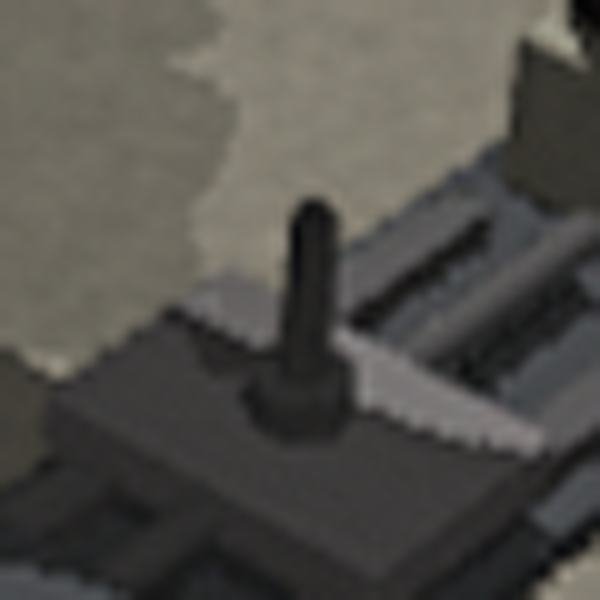

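```bash
python3 -m creep '[[70,[16,-31,0],0],[70,[16,-31,-10],0],[70,[16,-32,-16],0],[70,[16,-32,-16],0],[70,[16,-32,-16],0],[70,[16,-32,-16],0],[70,[16,-31,-20],0],[70,[15,-31,-17],0]]';python3 -m creep '[[70,[0,0,0],0],[70,[0,0,0],0],[70,[0,0,0],0]]'
python3 - <<'E'
from h import *
st(); f=grab("wrist"); cv2.imwrite("pics/w4.png",f["pixels"][:,:,::-1]); print(w2px(f,[.649,-.108,.01])); st()
E
```

```text
time_s: 2.35
tool_pos: [0.6498, -0.1094, 0.1192]
eef_rot: [-0.002, 1.571, 0.002]
ft_force: [0.0, 0.4, -0.9]
opening: 0.0699
time_s: 2.6
tool_pos: [0.649, -0.108, 0.1202]
eef_rot: [-0.001, 1.571, 0.002]
ft_force: [-0.1, 1.0, -0.6]
opening: 0.07
t2.60 tcp [ 649.  -108.   120.2] x [-0.001  0.    -1.   ] jaw z [ 1.     0.002 -0.001] yaw0.09 open 70.0 F [-0.1  1.  -0.6] q [-0.16  0.52  0.13  1.18  0.    1.4 ]
[324.46500253 193.61950192]
t2.65 tcp [ 649.1 -107.6  120.8] x [ 0.  0. -1.] jaw z [1.    0.002 0.   ] yaw0.14 open 70.0 F [1.3 0.  0.7] q [-0.16  0.51  0.13  1.18  0.    1.4 ]
```

View pics/w4.png

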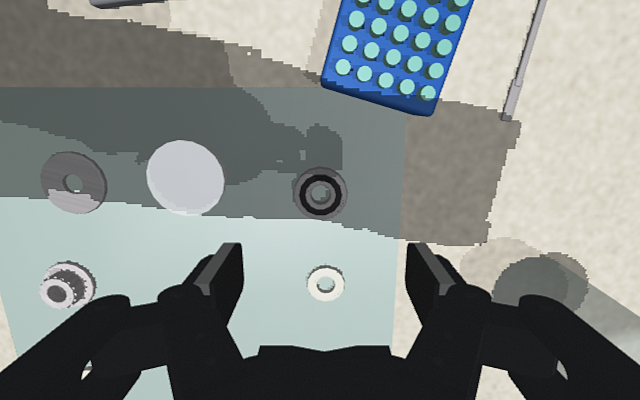

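```bash
python3 -m creep '[[55,[-2.6,0,-30],0],[55,[0,0,-30],0],[55,[0,0,-25],0],[55,[0,0,-15],0],[55,[0,0,-8],0],[55,[0,0,0],0],[55,[0,0,0],0]]';python3 -m creep '[[55,[0,0,-3],0],[55,[0,0,-2],0],[55,[0,0,0],0]]'; python3 -m creep '[[55,[0,0,-1.5],0],[55,[0,0,0],0]]';python3 - <<'E'
from h import *
st(); f=grab("wrist"); cv2.imwrite("pics/w5.png",f["pixels"][:,:,::-1]);
E
```

```text
time_s: 3.23
tool_pos: [0.6469, -0.1081, 0.0134]
eef_rot: [-0.002, 1.57, 0.002]
ft_force: [0.0, -0.0, -0.1]
opening: 0.0548
time_s: 3.48
tool_pos: [0.6468, -0.1089, 0.0079]
eef_rot: [-0.001, 1.57, 0.001]
ft_force: [-0.4, -0.3, 0.8]
opening: 0.0549
time_s: 3.65
tool_pos: [0.6465, -0.109, 0.0059]
eef_rot: [-0.001, 1.571, 0.001]
ft_force: [0.5, -0.4, 1.1]
opening: 0.0549
t3.65 tcp [ 646.5 -109.     5.9] x [ 0. -0. -1.] jaw z [1.    0.001 0.   ] yaw0.05 open 54.9 F [ 0.5 -0.4  1.1] q [-0.17  0.6  -0.04  0.93 -0.    1.4 ]
```

View pics/w5.png

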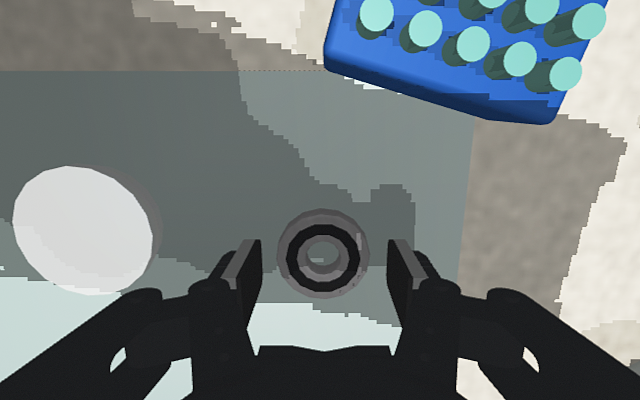

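```bash
python3 -m creep '[[55,[0,0,-2],0],[55,[0,0,0],0]]'; python3 -m creep '[[55,[0,0,-1.5],0],[55,[0,0,0],0]]';python3 - <<'E'
from h import *
st(); f=grab("wrist"); crop(f,220,180,220,140,3.5,"pics/w6.png"); 
for z in (.0,.01): print(w2px(f,[.6465,-.109,z]))
E
```

```text
time_s: 3.87
tool_pos: [0.6463, -0.109, 0.0035]
eef_rot: [-0.001, 1.571, 0.001]
ft_force: [-0.3, 0.7, -0.7]
opening: 0.0553
time_s: 4.03
tool_pos: [0.6463, -0.1089, 0.0019]
eef_rot: [-0.001, 1.571, 0.001]
ft_force: [-0.1, 1.0, -0.5]
opening: 0.0549
t4.03 tcp [ 646.3 -108.9    1.9] x [-0.  0. -1.] jaw z [ 1.     0.001 -0.   ] yaw0.05 open 54.9 F [-0.1  1.  -0.5] q [-0.17  0.6  -0.04  0.92  0.    1.4 ]
[325.14165375 252.72708103]
[325.21507901 262.4165347 ]
```

View pics/w6.png

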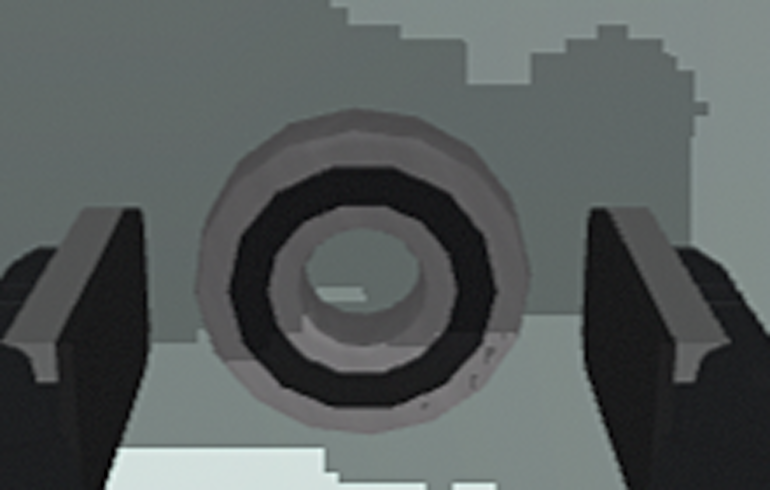

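```bash
python3 -m creep '[[46,[0,0,-1.5],0],[46,[0,0,0],0],[46,[0,0,0],0]]'; python3 -m creep '[[46,[0,0,-1.5],0],[46,[0,0,0],0]]'; python3 -m creep '[[46,[0,0,-1.5],0],[46,[0,0,0],0]]'
```

```text
time_s: 4.33
tool_pos: [0.6464, -0.1089, 0.0007]
eef_rot: [-0.001, 1.571, 0.001]
ft_force: [0.7, -0.1, -0.2]
opening: 0.0461
time_s: 4.5
tool_pos: [0.6463, -0.1089, -0.001]
eef_rot: [-0.001, 1.571, 0.001]
ft_force: [-0.3, -0.5, 0.2]
opening: 0.0462
time_s: 4.67
tool_pos: [0.6465, -0.109, -0.0022]
eef_rot: [-0.001, 1.571, 0.001]
ft_force: [0.7, -1.3, -0.1]
opening: 0.0463
```

```bash
python3 -m creep '[[46,[0,0,-1],0],[46,[0,0,0],0]]'; python3 -m creep '[[46,[0,0,-1],0],[46,[0,0,0],0]]'; python3 -m creep '[[46,[0,0,-1],0],[46,[0,0,0],0]]'
```

```text
time_s: 4.83
tool_pos: [0.6465, -0.1089, -0.0023]
eef_rot: [-0.001, 1.57, 0.001]
ft_force: [-2.7, 0.6, 9.0]
opening: 0.0459
time_s: 5.0
tool_pos: [0.6466, -0.1089, -0.0023]
eef_rot: [-0.001, 1.57, 0.001]
ft_force: [-5.6, 0.3, 17.1]
opening: 0.046
time_s: 5.17
tool_pos: [0.6466, -0.1089, -0.0024]
eef_rot: [-0.001, 1.569, 0.001]
ft_force: [-7.6, 0.9, 25.6]
opening: 0.0463
```

```bash
python3 -m creep '[[46,[0,0,4.8],0],[38,[0,0,0],0],[38,[0,0,0],0],[38,[0,0,0],0],[38,[0,0,0],0]]' 40; python3 -c "
from h import *
st()
f=grab('wrist'); crop(f,220,180,220,140,3.5,'pics/w7.png')"
```

```text
time_s: 5.58
tool_pos: [0.6468, -0.109, 0.0015]
eef_rot: [-0.001, 1.569, 0.0]
ft_force: [-5.7, 1.8, 19.9]
opening: 0.0396
t5.58 tcp [ 646.8 -109.     1.5] x [ 0.002 -0.    -1.   ] jaw z [1.    0.001 0.002] yaw0.05 open 39.6 F [-5.7  1.8 19.9] q [-0.17  0.6  -0.05  0.92  0.    1.4 ]
```

View pics/w7.png

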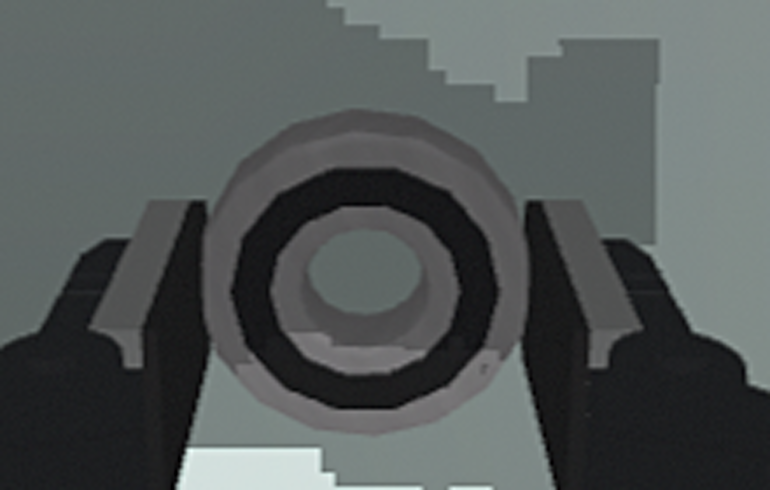

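```bash
python3 -m creep '[[38,[0,0,10],0],[38,[0,0,30],0],[38,[0,0,35],0],[38,[0,0,35],0],[38,[0,0,20],0],[38,[-14,32,0],0]]'; python3 -m creep '[[38,[-14.5,35,0],0],[38,[-14.5,35,0],0],[38,[-14.5,35,0],0],[38,[-14.5,35,0],0],[38,[-14.5,35,0],0],[38,[-14.5,35,0],0],[38,[-14.5,35,0],0],[38,[-1,5,0],0]]';python3 -m creep '[[38,[0,0,0],0],[38,[0,0,0],0],[38,[0,0,0],0],[38,[0,0,0],0]]'; python3 -c "
from h import *
st()
f=grab('wrist'); crop(f,220,140,200,150,4,'pics/w8.png'); print(w2px(f,[.5303,.173,.1]));st()
f=grab('scene'); crop(f,310,110,110,100,7,'pics/s8.png')"
```

```text
time_s: 6.13
tool_pos: [0.637, -0.0809, 0.1346]
eef_rot: [0.0, 1.561, -0.005]
ft_force: [-0.1, 0.2, -0.6]
opening: 0.0397
time_s: 6.8
tool_pos: [0.5275, 0.1775, 0.1296]
eef_rot: [-0.003, 1.572, 0.005]
ft_force: [-0.0, 0.3, 0.2]
opening: 0.0396
time_s: 7.13
tool_pos: [0.5304, 0.1719, 0.1295]
eef_rot: [0.0, 1.571, -0.001]
ft_force: [0.9, -1.3, -0.0]
opening: 0.0398
t7.13 tcp [530.4 171.9 129.5] x [-0. -0. -1.] jaw z [ 1.    -0.001 -0.   ] yaw-0.04 open 39.8 F [ 0.9 -1.3 -0. ] q [ 0.31  0.35 -0.13  1.1  -0.    1.88]
[324.28591721 229.21834828]
t7.18 tcp [530.4 171.9 129.5] x [-0. -0. -1.] jaw z [ 1.    -0.001 -0.   ] yaw-0.05 open 39.7 F [-0.1 -0.3 -0.3] q [ 0.31  0.35 -0.13  1.1  -0.    1.89]
```

View pics/w8.png

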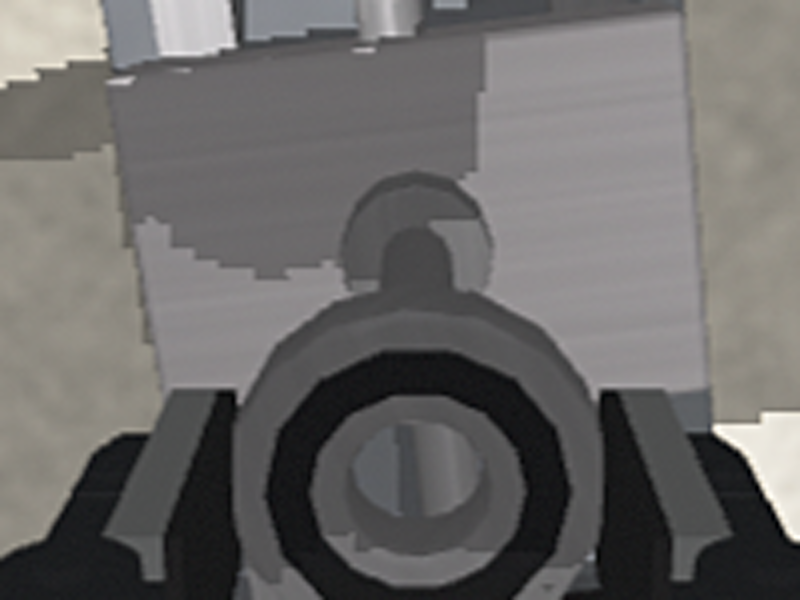

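View pics/s8.png

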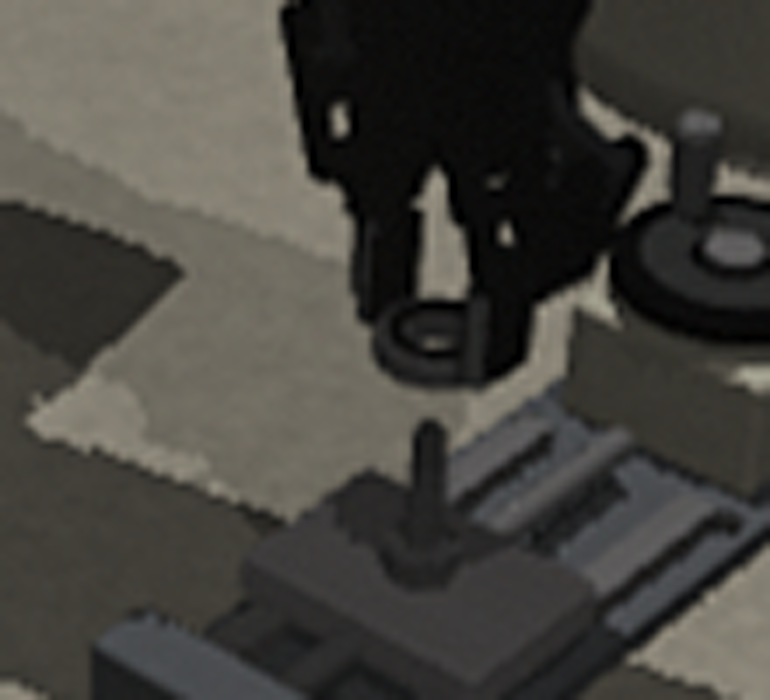

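```bash
python3 -c "
from h import *
f=grab('wrist')
print(px2w(f,324.1,183,.052), px2w(f,324.5,257.5,.138)); st()
print(w2px(f,[.5303,.186,.052]))"
```

```text
[0.53017274 0.18756066 0.052     ] [0.53028559 0.17438789 0.138     ]
t7.28 tcp [530.3 172.1 129.5] x [-0. -0. -1.] jaw z [ 1.    -0.001 -0.   ] yaw-0.04 open 39.7 F [-1.1 -0.2 -0.7] q [ 0.31  0.35 -0.13  1.1  -0.    1.89]
[324.29506045 185.30003041]
```

```bash
python3 -c "
from h import *
f=grab('wrist'); crop(f,250,180,150,130,5,'pics/w9.png');st()"
```

```text
t7.33 tcp [530.2 172.3 129.5] x [-0. -0. -1.] jaw z [ 1. -0. -0.] yaw-0.02 open 39.6 F [-0.1 -0.8  0.2] q [ 0.31  0.35 -0.13  1.1  -0.    1.89]
```

View pics/w9.png

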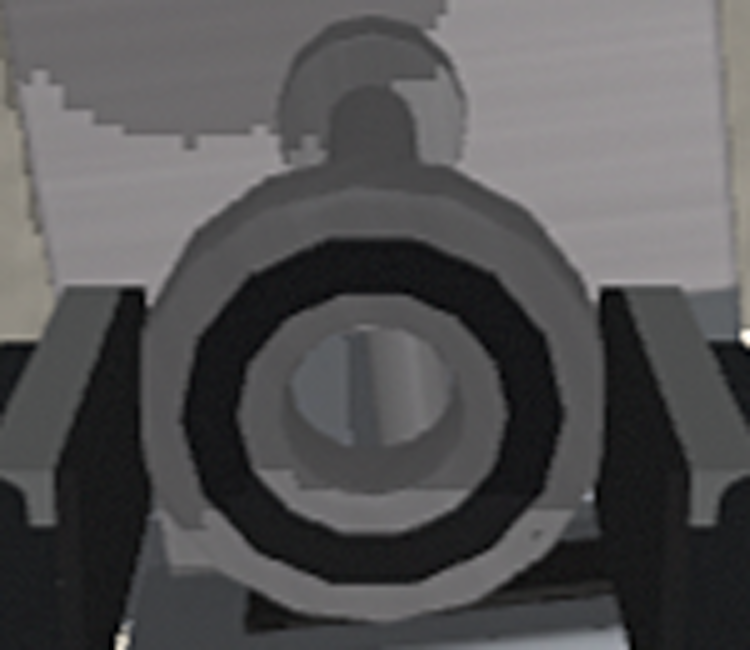

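```bash
python3 -m creep '[[38,[0,0.4,-15],0],[38,[0,0,-10],0],[38,[0,0,-4],0],[38,[0,0,-3],0],[38,[0,0,-3],0],[38,[0,0,-3],0]]'; python3 -m creep '[[38,[0,0,-6],0],[38,[0,0,-8],0],[38,[0,0,-8],0],[38,[0,0,0],0]]'
```

```text
time_s: 7.83
tool_pos: [0.5301, 0.1735, 0.0916]
eef_rot: [-0.001, 1.571, 0.001]
ft_force: [0.1, -0.3, -0.5]
opening: 0.0396
time_s: 8.17
tool_pos: [0.5289, 0.1731, 0.0677]
eef_rot: [-0.001, 1.573, 0.0]
ft_force: [-0.1, 0.1, -1.2]
opening: 0.0397
```

```bash
python3 -m creep '[[38,[0.5,0,-6],0],[38,[0,0,-4],0],[38,[0,0,-2],0],[38,[0,0,0],0]]'; python3 -m creep '[[38,[0,0,-1.5],0],[38,[0,0,0],0]]'; python3 -m creep '[[38,[0,0,-1],0],[38,[0,0,0],0]]'; python3 -c "
from h import *
f=grab('scene'); crop(f,310,110,110,100,7,'pics/s9.png')
f=grab('wrist'); crop(f,220,160,200,150,4,'pics/w10.png')"
```

```text
time_s: 8.5
tool_pos: [0.5301, 0.1734, 0.0571]
eef_rot: [-0.001, 1.572, 0.001]
ft_force: [0.0, -0.3, -0.6]
opening: 0.0399
time_s: 8.67
tool_pos: [0.5305, 0.1735, 0.0561]
eef_rot: [-0.001, 1.571, 0.001]
ft_force: [-0.4, -0.0, -0.5]
opening: 0.0392
time_s: 8.83
tool_pos: [0.5304, 0.1735, 0.0551]
eef_rot: [-0.001, 1.571, 0.001]
ft_force: [1.1, 0.6, 0.2]
opening: 0.0397
```

View pics/s9.png

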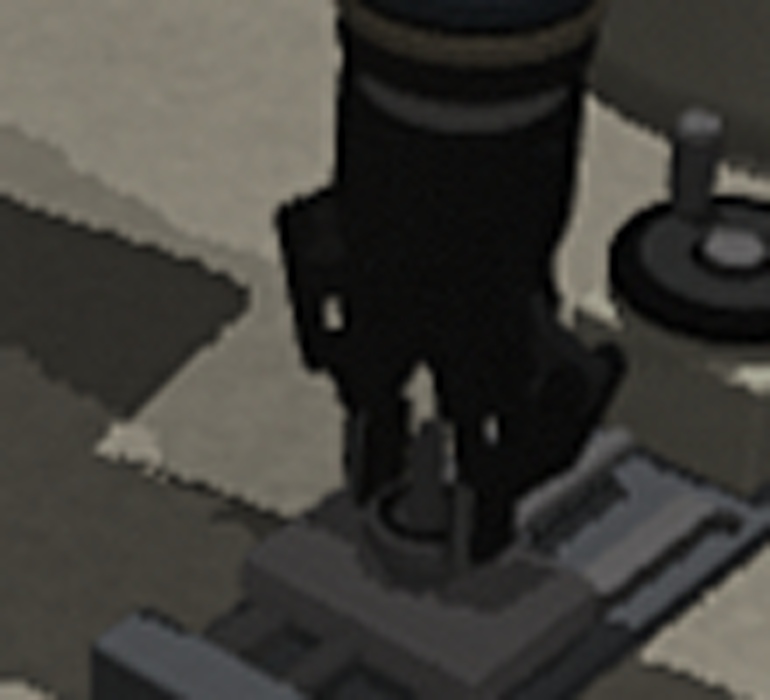

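View pics/w10.png

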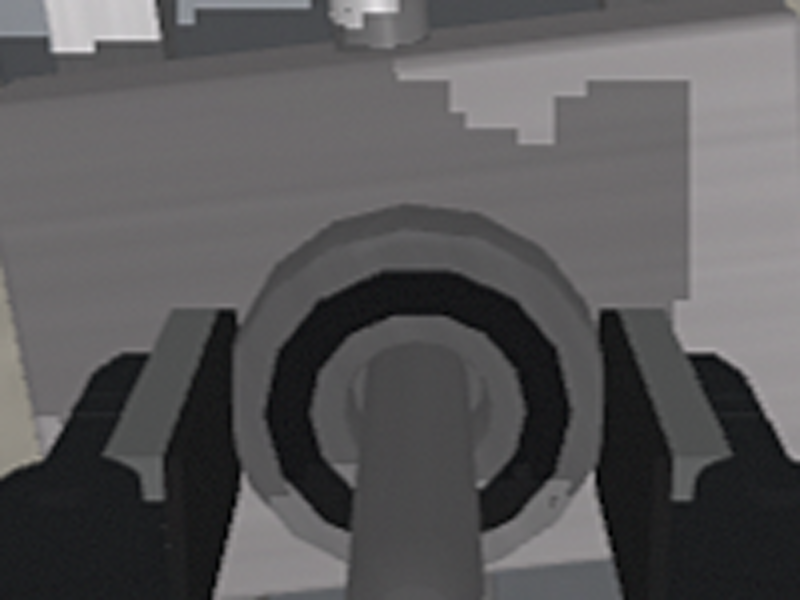

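```bash
python3 -m creep '[[38,[0,0,-1],0],[38,[0,0,0],0]]'; python3 -m creep '[[38,[0,0,-1],0],[38,[0,0,0],0]]'; python3 -m creep '[[38,[0,0,-0.8],0],[38,[0,0,0],0]]'
```

```text
time_s: 9.1
tool_pos: [0.5304, 0.1735, 0.054]
eef_rot: [-0.001, 1.571, 0.001]
ft_force: [0.3, -0.8, -0.4]
opening: 0.0395
time_s: 9.27
tool_pos: [0.5305, 0.1735, 0.0537]
eef_rot: [-0.001, 1.57, 0.001]
ft_force: [-2.3, -0.3, 5.2]
opening: 0.0394
time_s: 9.43
tool_pos: [0.5305, 0.1735, 0.0535]
eef_rot: [-0.0, 1.57, 0.001]
ft_force: [-3.6, -0.7, 12.3]
opening: 0.0399
```

```bash
python3 -m creep '[[55,[0,0,0.6],0],[55,[0,0,0],0],[55,[0,0,0],0],[55,[0,0,15],0],[55,[0,0,30],0],[55,[0,0,35],0],[55,[0,0,0],0]]' 30;python3 -c "
from h import *
st();f=grab('wrist'); crop(f,230,160,200,150,4,'pics/w11.png')"; python3 -m creep '[[55,[12,-36,0],0],[55,[12,-36,0],0],[55,[12,-36,0],0],[55,[12,-36,0],0],[55,[13,-36,0],0],[55,[13,-36,0],0],[55,[13,-36,0],0],[50,[13,-36,0],0]]';python3 -m creep '[[50,[13,-36,0],0],[50,[11,-37,0],0],[50,[0,0,-20],0],[50,[0,0,0],0],[50,[0,0,0],0],[50,[0,0,0],0],[50,[0,0,0],0]]'; python3 -c "
from h import *
st();f=grab('wrist'); cv2.imwrite('pics/w12.png',f['pixels'][:,:,::-1]);crop(f,250,130,150,130,5,'pics/w12z.png'); print(w2px(f,[.654,-.188,.006]));st()"
```

```text
time_s: 10.02
tool_pos: [0.5332, 0.1744, 0.1385]
eef_rot: [0.001, 1.563, 0.003]
ft_force: [1.2, -0.1, 0.3]
opening: 0.0549
t10.02 tcp [533.2 174.4 138.5] x [ 0.007  0.002 -1.   ] jaw z [1.    0.001 0.007] yaw0.06 open 54.9 F [ 1.2 -0.1  0.3] q [ 0.32  0.34 -0.11  1.11  0.    1.89]
time_s: 10.73
tool_pos: [0.6303, -0.1164, 0.1315]
eef_rot: [-0.0, 1.572, 0.001]
ft_force: [0.8, 0.1, 0.7]
opening: 0.0499
time_s: 11.32
tool_pos: [0.6545, -0.1863, 0.1135]
eef_rot: [-0.002, 1.571, 0.002]
ft_force: [0.0, -0.8, 0.2]
opening: 0.0502
t11.32 tcp [ 654.5 -186.3  113.5] x [ 0.  0. -1.] jaw z [1.    0.002 0.   ] yaw0.14 open 50.2 F [ 0.  -0.8  0.2] q [-0.28  0.56  0.18  1.2   0.    1.29]
[323.6786843  196.58014804]
t11.37 tcp [ 654.6 -186.3  113.8] x [ 0.001 -0.    -1.   ] jaw z [1.    0.003 0.001] yaw0.15 open 50.1 F [ 0.1 -0.1  0.2] q [-0.28  0.56  0.18  1.2   0.    1.29]
```

View pics/w11.png

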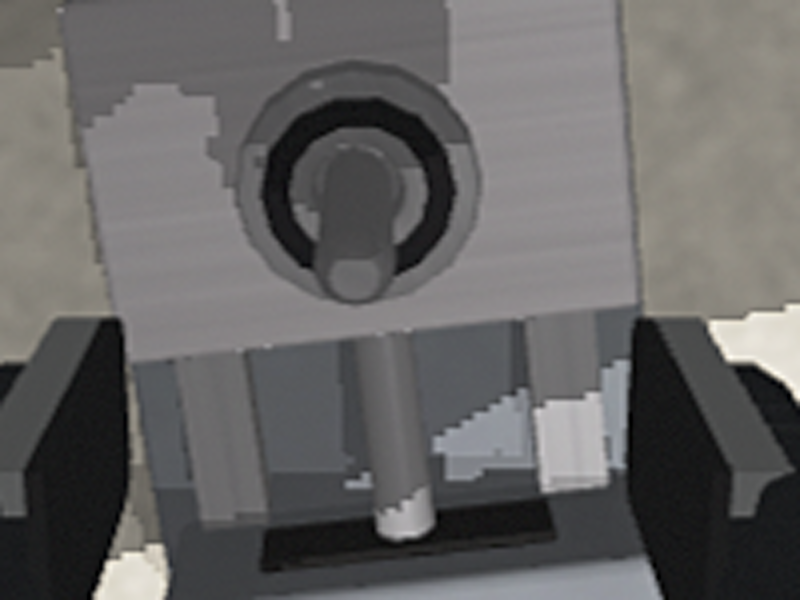

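View pics/w12.png

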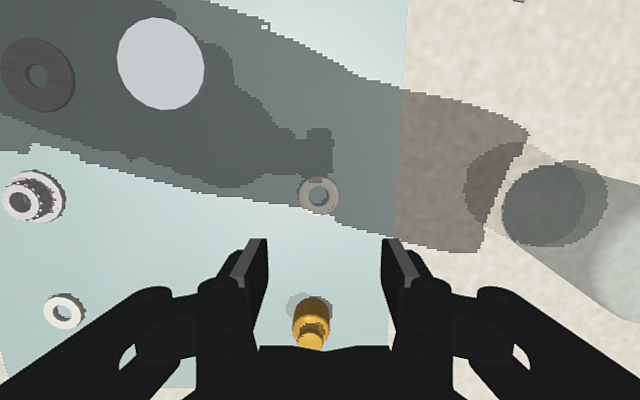

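View pics/w12z.png

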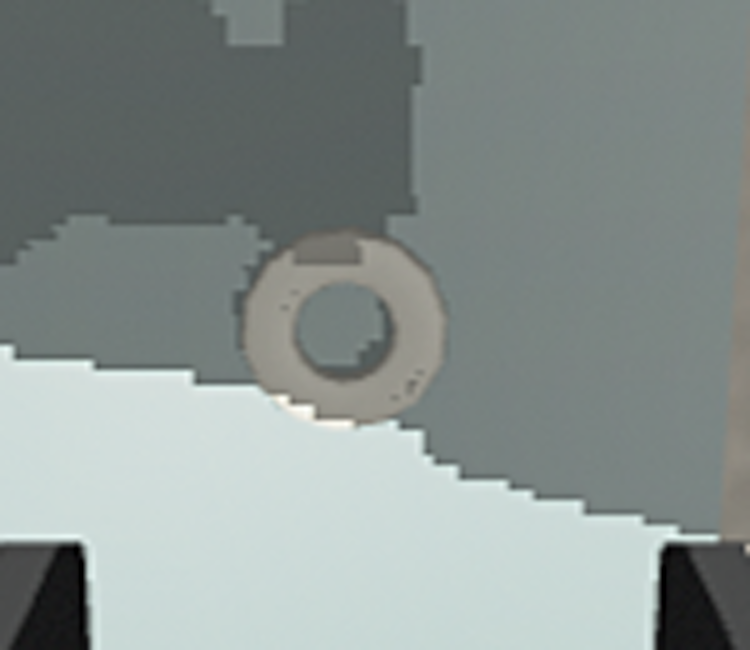

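```bash
python3 -c "
from h import *
f=grab('wrist');st(); print(px2w(f,318.8,195.8,.006))"
```

```text
t11.42 tcp [ 654.7 -186.4  113.8] x [ 0.001 -0.    -1.   ] jaw z [1.    0.002 0.001] yaw0.14 open 50.0 F [-0.1  1.   0. ] q [-0.28  0.56  0.18  1.2   0.    1.29]
[ 0.65049599 -0.18749522  0.006     ]
```

```bash
python3 -m creep '[[50,[-4,-1,-30],0],[50,[0,0,-30],0],[50,[0,0,-25],0],[50,[0,0,-15],0],[42,[0,0,-8],0],[42,[0,0,-4],0],[42,[0,0,0],0],[42,[0,0,0],0]]' 30;python3 -c "
from h import *
st();f=grab('wrist'); crop(f,250,190,150,130,5,'pics/w13.png');  print(w2px(f,manip.get_obs()['tool_pos']*[1,1,0]+[0,0,.006]))"
```

```text
time_s: 12.08
tool_pos: [0.6512, -0.1885, 0.0021]
eef_rot: [-0.001, 1.569, 0.001]
ft_force: [0.1, -0.2, -0.2]
opening: 0.0418
t12.08 tcp [ 651.2 -188.5    2.1] x [ 0.002 -0.    -1.   ] jaw z [1.    0.001 0.002] yaw0.08 open 41.8 F [ 0.1 -0.2 -0.2] q [-0.28  0.63  0.02  0.95 -0.    1.29]
[325.00183431 258.37798466]
```

View pics/w13.png

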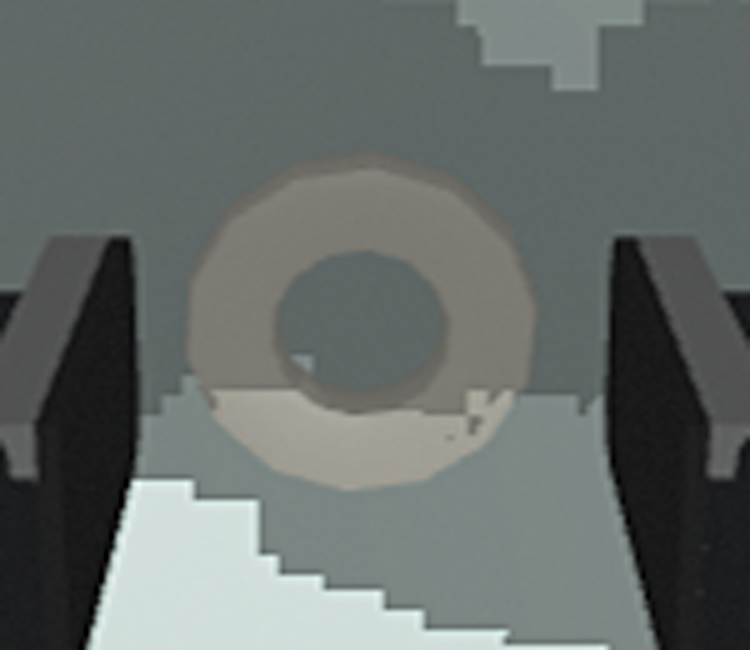

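```bash
python3 -m creep '[[42,[0,0.2,-1.2],0],[42,[0,0,0],0],[42,[0,0,0],0]]';python3 -c "
from h import *
st();f=grab('wrist'); crop(f,250,190,150,130,5,'pics/w14.png');  print(w2px(f,manip.get_obs()['tool_pos']*[1,1,0]+[0,0,.006]))"
```

```text
time_s: 12.38
tool_pos: [0.6507, -0.1884, 0.0003]
eef_rot: [-0.001, 1.57, 0.001]
ft_force: [0.3, 1.1, 0.5]
opening: 0.0422
t12.38 tcp [ 6.507e+02 -1.884e+02  3.000e-01] x [ 0.001 -0.    -1.   ] jaw z [1.    0.001 0.001] yaw0.06 open 42.2 F [0.3 1.1 0.5] q [-0.28  0.64  0.02  0.95 -0.    1.29]
[324.54321483 259.93057456]
```

View pics/w14.png

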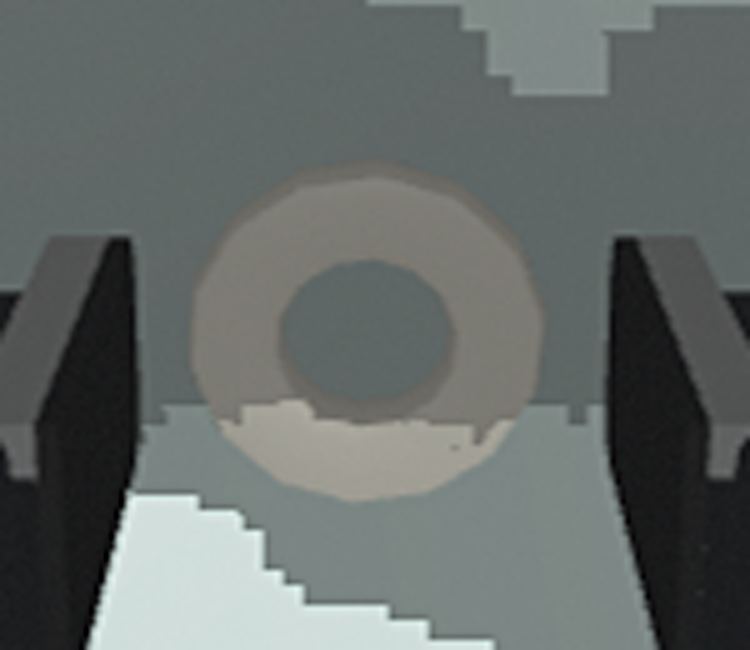

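```bash
python3 -m creep '[[42,[0,1,0],0],[36,[0,0,0],0],[27,[0,0,0],0],[27,[0,0,0],0],[27,[0,0,0],0],[27,[0,0,0],0]]' 30;python3 -c "
from h import *
st();f=grab('wrist'); crop(f,250,190,150,130,5,'pics/w15.png');  print(w2px(f,manip.get_obs()['tool_pos']*[1,1,0]+[0,0,.006]))"
```

```text
time_s: 12.93
tool_pos: [0.6505, -0.1873, 0.0001]
eef_rot: [-0.001, 1.571, 0.001]
ft_force: [-2.2, 1.3, 5.6]
opening: 0.0301
t12.93 tcp [ 6.505e+02 -1.873e+02  1.000e-01] x [ 0.  0. -1.] jaw z [1.    0.001 0.   ] yaw0.06 open 30.1 F [-2.2  1.3  5.6] q [-0.28  0.64  0.02  0.95  0.    1.29]
[324.61051186 260.05993309]
```

View pics/w15.png

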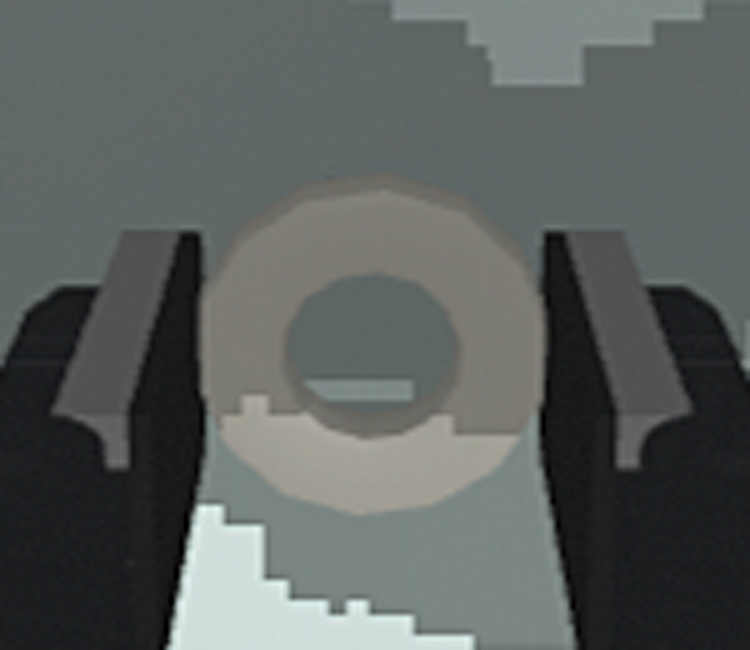

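```bash
python3 -m creep '[[27,[0,0,10],0],[27,[0,0,30],0],[27,[0,0,35],0],[27,[0,0,35],0],[27,[0,0,20],0],[27,[-12,36,0],0],[27,[-12,36,0],0],[27,[-12,36,0],0]]'; python3 -m creep '[[27,[-12,36,0],0],[27,[-12,36,0],0],[27,[-12,36,0],0],[27,[-12,36,0],0],[27,[-12,36,0],0],[27,[-12,36,0],0],[27,[-12,30,0],0],[27,[0,6,0],0]]';python3 -m creep '[[27,[0,0,0],0],[27,[0,0,0],0],[27,[0,0,0],0],[27,[0,0,0],0]]'; python3 -c "
from h import *
st()
f=grab('wrist'); crop(f,245,160,150,130,5,'pics/w16.png'); print(w2px(f,[.5303,.173,.1]),w2px(f,[.5303,.173,.052]),w2px(f,[.5303,.194,.062]));st()"
```

```text
time_s: 13.65
tool_pos: [0.6141, -0.0788, 0.1305]
eef_rot: [0.0, 1.57, -0.001]
ft_force: [1.8, 0.1, 0.4]
opening: 0.03
time_s: 14.32
tool_pos: [0.5284, 0.1766, 0.1303]
eef_rot: [-0.003, 1.571, 0.005]
ft_force: [0.2, -0.2, 0.7]
opening: 0.0301
time_s: 14.65
tool_pos: [0.5309, 0.1715, 0.1297]
eef_rot: [0.0, 1.571, -0.001]
ft_force: [-0.1, 0.3, 0.5]
opening: 0.03
t14.65 tcp [530.9 171.5 129.7] x [-0. -0. -1.] jaw z [ 1.    -0.001 -0.   ] yaw-0.04 open 30.0 F [-0.1  0.3  0.5] q [ 0.31  0.35 -0.13  1.1  -0.    1.88]
[323.4683666  228.32946706] [323.54948073 203.38357827] [323.48609744 175.71856883]
t14.70 tcp [530.8 171.5 129.7] x [-0. -0. -1.] jaw z [ 1.    -0.001 -0.   ] yaw-0.05 open 30.1 F [ 1.  -0.1 -0.6] q [ 0.31  0.35 -0.13  1.1  -0.    1.88]
```

View pics/w16.png

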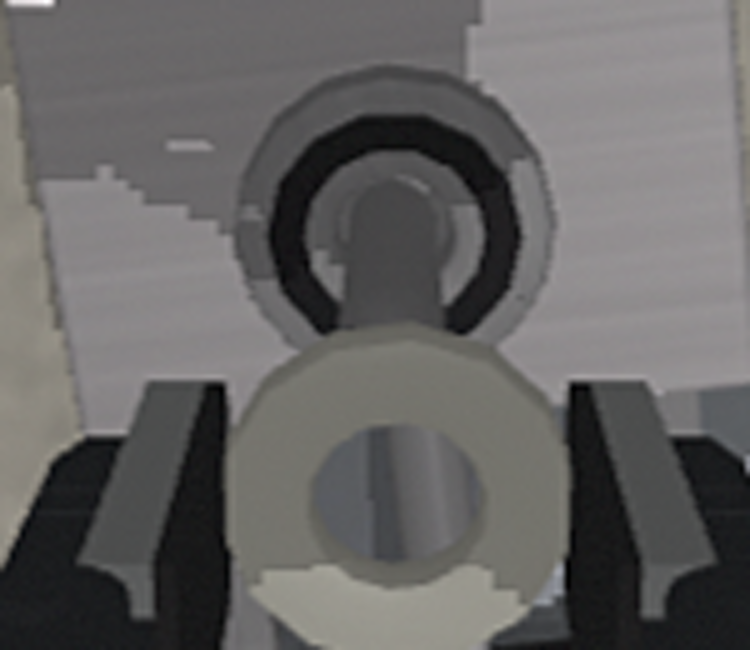

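```bash
python3 -m creep '[[27,[-0.4,0.8,-12],0],[27,[0,0,-10],0],[27,[0,0,-3],0],[27,[0,0,0],0],[27,[0,0,0],0]]'; python3 -c "
from h import *
st()
f=grab('wrist'); crop(f,245,160,150,130,5,'pics/w17.png'); print(w2px(f,[.5303,.173,.1]));st()"
```

```text
time_s: 15.12
tool_pos: [0.53, 0.1731, 0.1045]
eef_rot: [-0.001, 1.572, 0.0]
ft_force: [0.1, 0.0, 0.1]
opening: 0.03
t15.12 tcp [530.  173.1 104.5] x [-0.001 -0.    -1.   ] jaw z [ 1.     0.    -0.001] yaw0.03 open 30.0 F [0.1 0.  0.1] q [ 0.32  0.36 -0.17  1.04  0.    1.89]
[325.35610962 250.52236658]
t15.17 tcp [530.2 173.3 104.9] x [-0. -0. -1.] jaw z [ 1.     0.001 -0.   ] yaw0.04 open 30.0 F [-0.1 -0.5 -0.8] q [ 0.32  0.36 -0.17  1.04 -0.    1.89]
```

View pics/w17.png

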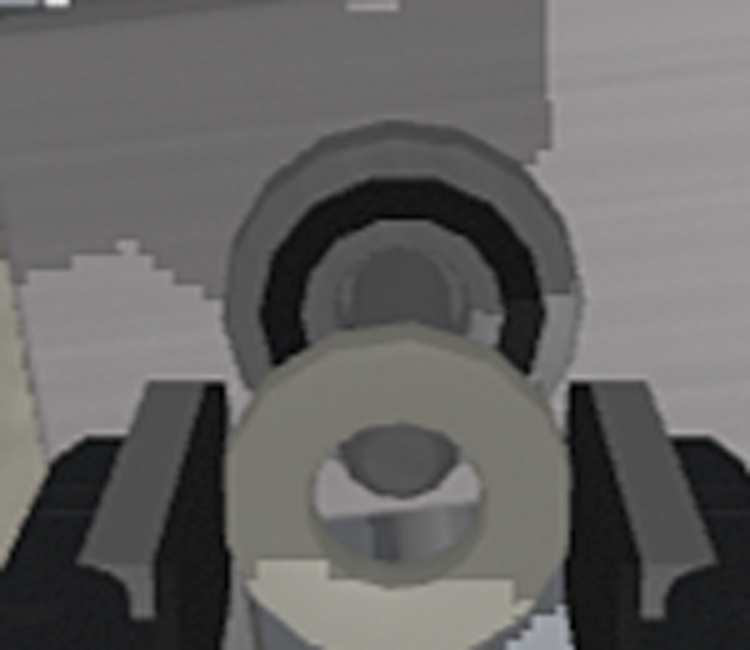

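```bash
python3 -m creep '[[27,[0,0,-4],0],[27,[0,0,-4],0],[27,[0,0,-4],0],[27,[0,0,0],0]]'; python3 -m creep '[[27,[0,0,-8],0],[27,[0,0,-8],0],[27,[0,0,-8],0],[27,[0,0,-3],0],[27,[0,0,0],0],[27,[0,0,0],0]]'; python3 -m creep '[[27,[0,0,-2],0],[27,[0,0,0],0]]'; python3 -m creep '[[27,[0,0,-1],0],[27,[0,0,0],0]]'
```

```text
time_s: 15.5
tool_pos: [0.5295, 0.1734, 0.0918]
eef_rot: [-0.001, 1.572, 0.001]
ft_force: [-0.5, -0.3, -1.1]
opening: 0.0301
time_s: 16.0
tool_pos: [0.5298, 0.1734, 0.0654]
eef_rot: [-0.001, 1.572, 0.001]
ft_force: [-0.0, -0.2, -0.0]
opening: 0.0297
time_s: 16.17
tool_pos: [0.5301, 0.1735, 0.0637]
eef_rot: [-0.001, 1.571, 0.001]
ft_force: [0.1, -0.4, -0.8]
opening: 0.0301
time_s: 16.33
tool_pos: [0.5301, 0.1735, 0.0627]
eef_rot: [-0.001, 1.571, 0.001]
ft_force: [-0.4, 1.0, 0.2]
opening: 0.03
```

```bash
python3 -m creep '[[27,[0,0,-1],0],[27,[0,0,0],0]]'; python3 -m creep '[[27,[0,0,-0.7],0],[27,[0,0,0],0]]'
```

```text
time_s: 16.5
tool_pos: [0.5302, 0.1735, 0.062]
eef_rot: [-0.001, 1.57, 0.001]
ft_force: [-0.9, -0.2, 3.6]
opening: 0.0301
time_s: 16.67
tool_pos: [0.5303, 0.1736, 0.0619]
eef_rot: [-0.0, 1.57, 0.001]
ft_force: [-3.2, -1.2, 9.1]
opening: 0.0296
```

```bash
python3 -m creep '[[45,[0,0,0.6],0],[45,[0,0,0],0],[45,[0,0,0],0],[45,[0,0,15],0],[45,[0,0,30],0],[45,[0,0,30],0],[45,[2,-37,0],0],[45,[2,-37,0],0]]' 30; python3 -m creep '[[45,[2,-37,0],0],[45,[2,-37,0],0],[45,[2,-37,0],0],[45,[2,-37,0],0],[45,[2,-37,0],0],[45,[2,-37,0],0],[45,[2,-37,0],0],[45,[2,-37,0],0]]';python3 -m creep '[[45,[2,-37,0],0],[45,[0,-37,-10],0],[45,[0,-30,-10],0],[45,[0,-12,-10],0],[45,[0,0,0],0],[45,[0,0,0],0],[45,[0,0,0],0],[45,[0,0,0],0]]'; python3 -c "
from h import *
st();f=grab('wrist'); cv2.imwrite('pics/w18.png',f['pixels'][:,:,::-1]);crop(f,250,130,150,130,5,'pics/w18z.png'); print(w2px(f,[.553,-.312,.006]));st()"
```

```text
time_s: 17.33
tool_pos: [0.5353, 0.1003, 0.1383]
eef_rot: [-0.003, 1.567, 0.004]
ft_force: [0.2, -0.3, -0.7]
opening: 0.0449
time_s: 18.0
tool_pos: [0.5498, -0.1984, 0.1364]
eef_rot: [-0.001, 1.571, 0.001]
ft_force: [0.9, 0.4, 0.8]
opening: 0.0452
time_s: 18.67
tool_pos: [0.5524, -0.3112, 0.1072]
eef_rot: [-0.002, 1.57, 0.002]
ft_force: [0.0, 0.1, -0.1]
opening: 0.045
t18.67 tcp [ 552.4 -311.2  107.2] x [ 0.  0. -1.] jaw z [1.    0.002 0.   ] yaw0.14 open 45.0 F [ 0.   0.1 -0.1] q [-0.51  0.48  0.04  1.12  0.    1.06]
[325.06778097 197.622514  ]
t18.72 tcp [ 552.5 -311.3  107.3] x [ 0.001 -0.    -1.   ] jaw z [1.    0.003 0.001] yaw0.15 open 45.1 F [-0.4 -0.2 -0. ] q [-0.51  0.48  0.04  1.12  0.    1.06]
```

View pics/w18.png

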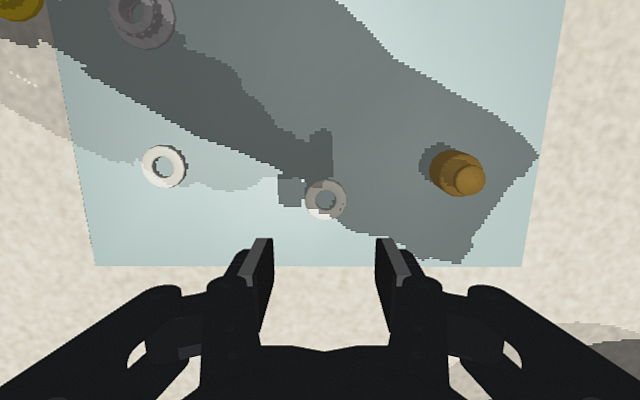

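View pics/w18z.png

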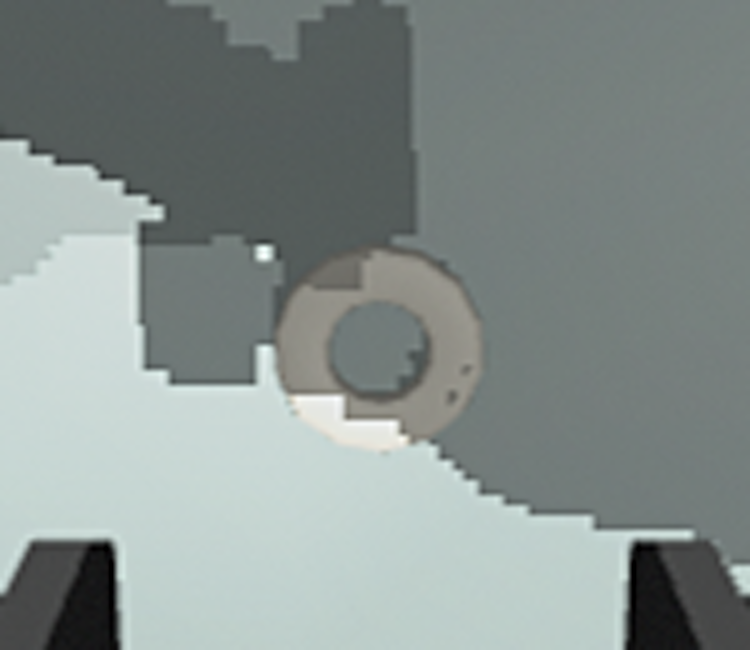

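```bash
python3 -m creep '[[45,[1.2,-1.7,-30],0],[45,[0,0,-30],0],[45,[0,0,-25],0],[42,[0,0,-12],0],[42,[0,0,-7],0],[42,[0,0,-3],0],[42,[0,0,0],0],[42,[0,0,0],0]]' 30;python3 -c "
from h import *
st();f=grab('wrist'); crop(f,250,190,150,130,5,'pics/w19.png');  print(w2px(f,manip.get_obs()['tool_pos']*[1,1,0]+[0,0,.006]))"
```

```text
time_s: 19.38
tool_pos: [0.554, -0.3143, 0.0008]
eef_rot: [-0.002, 1.569, 0.0]
ft_force: [0.1, -0.2, -1.1]
opening: 0.0421
t19.38 tcp [ 554.  -314.3    0.8] x [ 0.001 -0.001 -1.   ] jaw z [1.    0.001 0.001] yaw0.09 open 42.1 F [ 0.1 -0.2 -1.1] q [-0.52  0.58 -0.1   0.89 -0.    1.05]
[324.88615276 259.7918937 ]
```

View pics/w19.png

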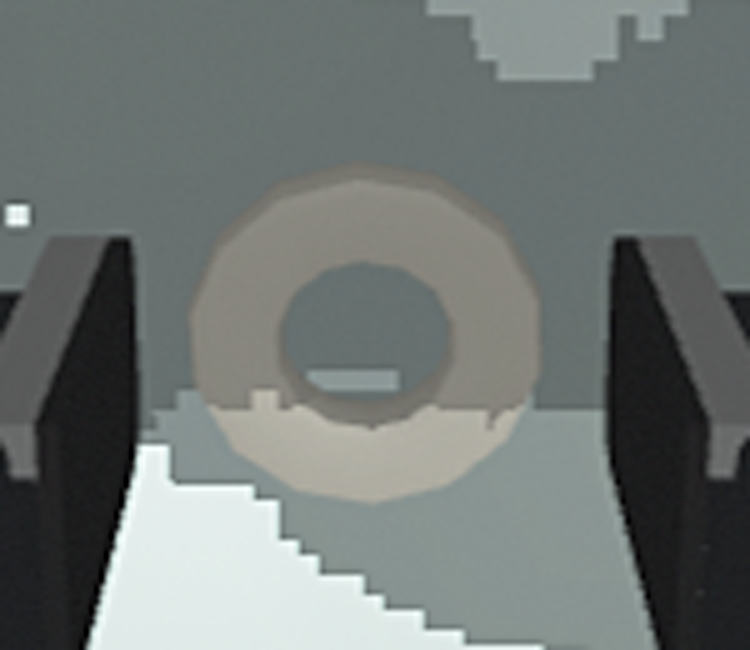

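```bash
python3 -m creep '[[42,[0,0.7,-0.6],0],[36,[0,0,0],0],[27,[0,0,0],0],[27,[0,0,0],0],[27,[0,0,0],0],[27,[0,0,0],0]]' 30;python3 -c "
from h import *
st();f=grab('wrist'); crop(f,250,190,150,130,5,'pics/w20.png');  print(w2px(f,manip.get_obs()['tool_pos']*[1,1,0]+[0,0,.006]))"
```

```text
time_s: 19.93
tool_pos: [0.5536, -0.3137, -0.0]
eef_rot: [-0.001, 1.57, 0.0]
ft_force: [-1.9, 1.8, 5.7]
opening: 0.0299
t19.93 tcp [ 553.6 -313.7   -0. ] x [ 0.001 -0.    -1.   ] jaw z [1.    0.001 0.001] yaw0.05 open 29.9 F [-1.9  1.8  5.7] q [-0.52  0.58 -0.1   0.89  0.    1.05]
[324.77181039 260.17521808]
```

View pics/w20.png

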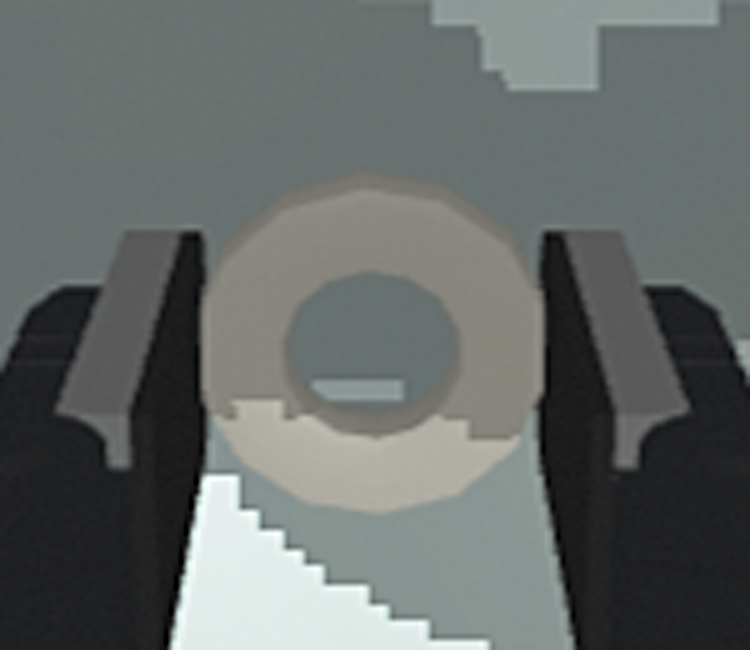

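```bash
python3 -m creep '[[27,[0,0,10],0],[27,[0,0,30],0],[27,[0,0,35],0],[27,[0,0,35],0],[27,[0,0,20],0],[27,[-2,37,0],0],[27,[-2,37,0],0],[27,[-2,37,0],0]]'; python3 -m creep '[[27,[-2,37,0],0],[27,[-2,37,0],0],[27,[-2,37,0],0],[27,[-2,37,0],0],[27,[-2,37,0],0],[27,[-2,37,0],0],[27,[-2,37,0],0],[27,[-2,37,0],0]]';python3 -m creep '[[27,[-1.4,37,0],0],[27,[0,30,0],0],[27,[0,13,0],0],[27,[0,0,-10],0],[27,[0,0,-10],0],[27,[0,0,-4],0],[27,[0,0,0],0],[27,[0,0,0],0]]'; python3 -c "
from h import *
st()
f=grab('wrist'); crop(f,245,160,150,130,5,'pics/w21.png'); print(w2px(f,[.5303,.173,.1]));st()"
```

```text
time_s: 20.65
tool_pos: [0.5471, -0.2019, 0.1302]
eef_rot: [0.0, 1.569, -0.001]
ft_force: [0.2, 0.8, -0.6]
opening: 0.0296
time_s: 21.32
tool_pos: [0.5309, 0.0952, 0.13]
eef_rot: [-0.0, 1.57, 0.001]
ft_force: [2.1, 0.8, -0.1]
opening: 0.0297
time_s: 21.98
tool_pos: [0.5295, 0.172, 0.1045]
eef_rot: [0.0, 1.572, -0.001]
ft_force: [-0.3, -0.6, 0.6]
opening: 0.0299
t21.98 tcp [529.5 172.  104.5] x [-0.001 -0.001 -1.   ] jaw z [ 1.    -0.001 -0.001] yaw-0.05 open 29.9 F [-0.3 -0.6  0.6] q [ 0.31  0.36 -0.17  1.04 -0.    1.89]
[326.26620688 248.33708143]
t22.03 tcp [529.9 172.3 104.9] x [-0.001 -0.    -1.   ] jaw z [ 1.    -0.001 -0.001] yaw-0.04 open 29.6 F [ 0.5  0.3 -0.2] q [ 0.31  0.36 -0.17  1.04 -0.    1.89]
```

View pics/w21.png

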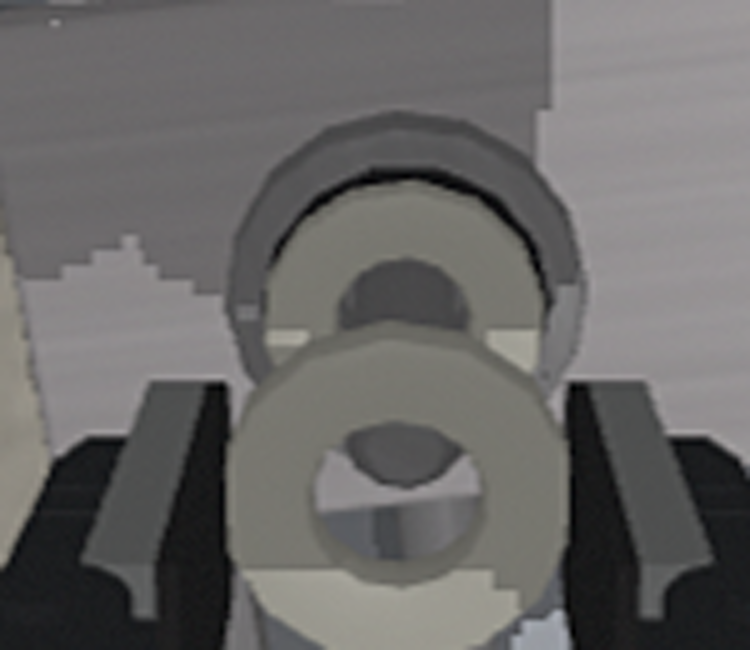

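```bash
python3 -m creep '[[27,[0,0.5,-4],0],[27,[0,0,-4],0],[27,[0,0,-4],0],[27,[0,0,0],0]]'; python3 -m creep '[[27,[0,0,-8],0],[27,[0,0,-8],0],[27,[0,0,-4],0],[27,[0,0,0],0],[27,[0,0,0],0]]'; python3 -m creep '[[27,[0,0,-2.5],0],[27,[0,0,0],0]]'; python3 -m creep '[[27,[0,0,-1],0],[27,[0,0,0],0]]'
```

```text
time_s: 22.37
tool_pos: [0.5294, 0.1737, 0.0921]
eef_rot: [-0.001, 1.572, 0.0]
ft_force: [-0.1, -0.7, -0.3]
opening: 0.0296
time_s: 22.78
tool_pos: [0.5295, 0.1739, 0.0725]
eef_rot: [-0.001, 1.572, 0.001]
ft_force: [-0.5, -0.3, -0.2]
opening: 0.03
time_s: 22.95
tool_pos: [0.5299, 0.174, 0.0703]
eef_rot: [-0.001, 1.571, 0.001]
ft_force: [-0.6, -0.9, -0.9]
opening: 0.0298
time_s: 23.12
tool_pos: [0.5298, 0.174, 0.0695]
eef_rot: [-0.001, 1.571, 0.001]
ft_force: [-0.3, 0.2, -0.0]
opening: 0.03
```

```bash
python3 -m creep '[[27,[0,0,-1],0],[27,[0,0,0],0]]'; python3 -m creep '[[27,[0,0,-1],0],[27,[0,0,0],0]]';  python3 -m creep '[[27,[0,0,-0.5],0],[27,[0,0,0],0]]'
```

```text
time_s: 23.28
tool_pos: [0.5298, 0.174, 0.0684]
eef_rot: [-0.001, 1.571, 0.001]
ft_force: [-0.0, 0.3, -0.4]
opening: 0.0293
time_s: 23.45
tool_pos: [0.5299, 0.174, 0.0679]
eef_rot: [-0.001, 1.57, 0.001]
ft_force: [-1.2, -0.8, 5.5]
opening: 0.0301
time_s: 23.62
tool_pos: [0.53, 0.174, 0.0679]
eef_rot: [-0.001, 1.57, 0.001]
ft_force: [-2.1, -1.6, 8.9]
opening: 0.0297
```

```bash
python3 -m creep '[[45,[0,0,0.6],0],[45,[0,0,0],0],[45,[0,0,0],0],[45,[0,0,15],0],[45,[0,0,25],0],[45,[0,0,28],0],[45,[-8,-36,0],0],[45,[-8,-36,0],0]]' 30; python3 -m creep '[[45,[-8,-36,0],0],[45,[-8,-36,0],0],[45,[-8,-36,0],0],[45,[-8,-36,0],0],[45,[-8,-36,0],0],[45,[-8,-36,0],0],[45,[-8,-36,0],0],[45,[-8,-36,0],0]]';python3 -m creep '[[45,[-8,-36,0],0],[45,[-8,-36,-10],0],[45,[0,-22,-10],0],[45,[0,-8,-10],0],[45,[0,0,0],0],[45,[0,0,0],0],[45,[0,0,0],0],[45,[0,0,0],0]]'; python3 -c "
from h import *
st();f=grab('wrist'); cv2.imwrite('pics/w22.png',f['pixels'][:,:,::-1]);crop(f,250,130,150,130,5,'pics/w22z.png'); print(w2px(f,[.434,-.289,.006]));st()"
```

```text
time_s: 24.28
tool_pos: [0.5151, 0.1027, 0.137]
eef_rot: [-0.003, 1.567, 0.004]
ft_force: [0.8, -1.2, -1.2]
opening: 0.0449
time_s: 24.95
tool_pos: [0.4491, -0.1877, 0.1356]
eef_rot: [-0.001, 1.571, 0.001]
ft_force: [2.1, 1.0, 1.1]
opening: 0.0449
time_s: 25.62
tool_pos: [0.4343, -0.2868, 0.1061]
eef_rot: [-0.002, 1.571, 0.002]
ft_force: [0.7, 0.3, 0.0]
opening: 0.045
t25.62 tcp [ 434.3 -286.8  106.1] x [ 0.  0. -1.] jaw z [1.    0.003 0.   ] yaw0.15 open 45.0 F [0.7 0.3 0. ] q [-0.58  0.3  -0.26  1.01  0.    0.98]
[323.93447722 199.79974128]
t25.67 tcp [ 434.4 -286.9  106.2] x [ 0.001 -0.    -1.   ] jaw z [1.    0.003 0.001] yaw0.16 open 45.3 F [0.3 0.7 0.3] q [-0.58  0.3  -0.26  1.01  0.    0.98]
```

View pics/w22.png

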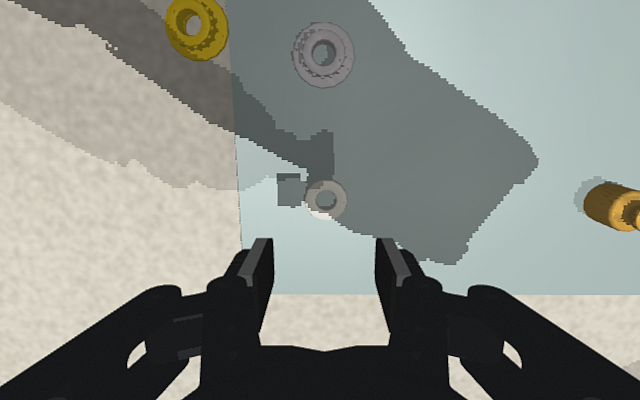

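View pics/w22z.png

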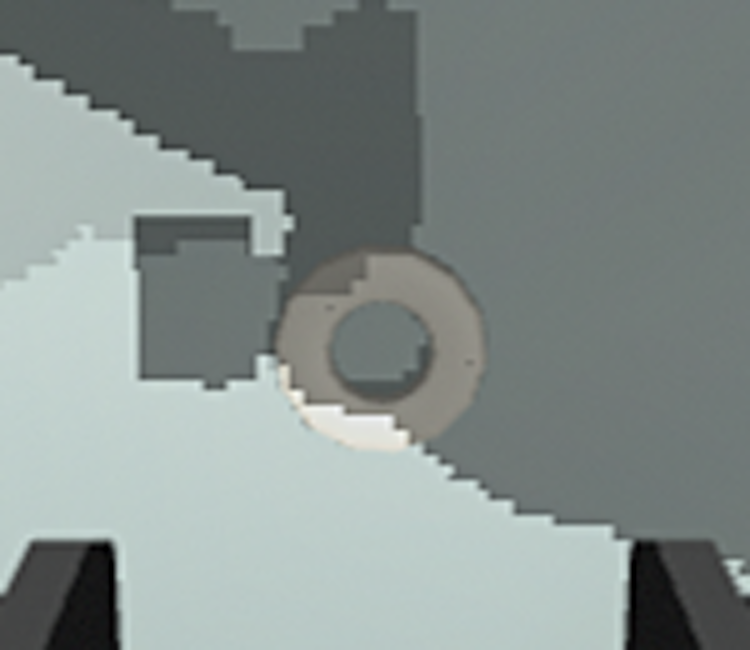

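```bash
python3 -m creep '[[45,[1.4,-1.5,-30],0],[45,[0,0,-30],0],[45,[0,0,-24],0],[42,[0,0,-12],0],[42,[0,0,-7],0],[42,[0,0,-3.3],0],[42,[0,0,0],0],[42,[0,0,0],0]]' 30;python3 -c "
from h import *
st();f=grab('wrist'); crop(f,250,190,150,130,5,'pics/w23.png');  print(w2px(f,manip.get_obs()['tool_pos']*[1,1,0]+[0,0,.006]))"
```

```text
time_s: 26.33
tool_pos: [0.4359, -0.2897, 0.0002]
eef_rot: [-0.002, 1.57, 0.0]
ft_force: [-0.4, 0.1, 0.7]
opening: 0.0419
t26.33 tcp [ 4.359e+02 -2.897e+02  2.000e-01] x [ 0.001 -0.001 -1.   ] jaw z [1.    0.001 0.001] yaw0.08 open 41.9 F [-0.4  0.1  0.7] q [-0.59  0.42 -0.4   0.75 -0.    0.98]
[324.80056351 260.26992005]
```

View pics/w23.png

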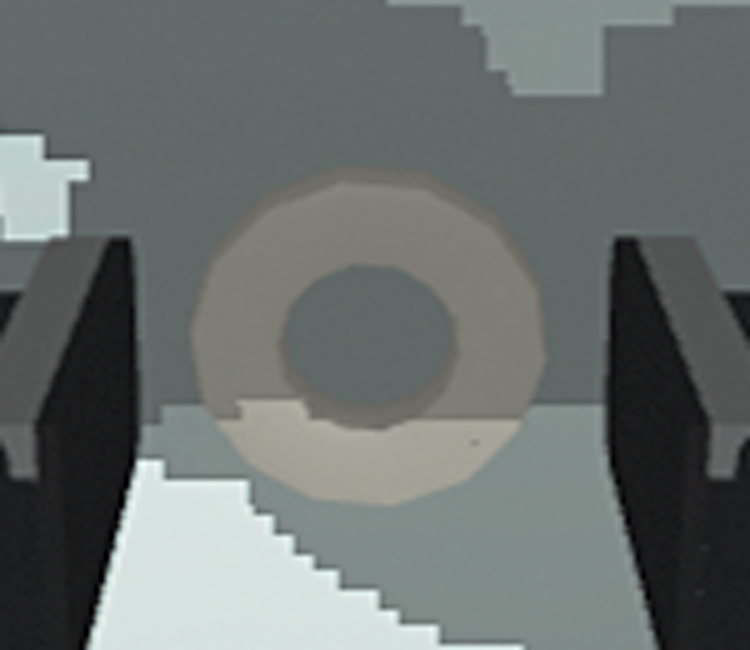

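```bash
python3 -m creep '[[42,[0,0.7,0],0],[36,[0,0,0],0],[27,[0,0,0],0],[27,[0,0,0],0],[27,[0,0,0],0],[27,[0,0,0],0]]' 30;python3 -c "
from h import *
st();f=grab('wrist'); crop(f,250,190,150,130,5,'pics/w24.png');  print(w2px(f,manip.get_obs()['tool_pos']*[1,1,0]+[0,0,.006]))"
```

```text
time_s: 26.88
tool_pos: [0.4356, -0.289, 0.0002]
eef_rot: [-0.001, 1.57, 0.0]
ft_force: [-1.4, 0.4, 7.2]
opening: 0.0299
t26.88 tcp [ 4.356e+02 -2.890e+02  2.000e-01] x [ 0.001 -0.001 -1.   ] jaw z [1.    0.001 0.001] yaw0.06 open 29.9 F [-1.4  0.4  7.2] q [-0.59  0.42 -0.4   0.75  0.    0.98]
[324.7172536  259.95369201]
```

View pics/w24.png

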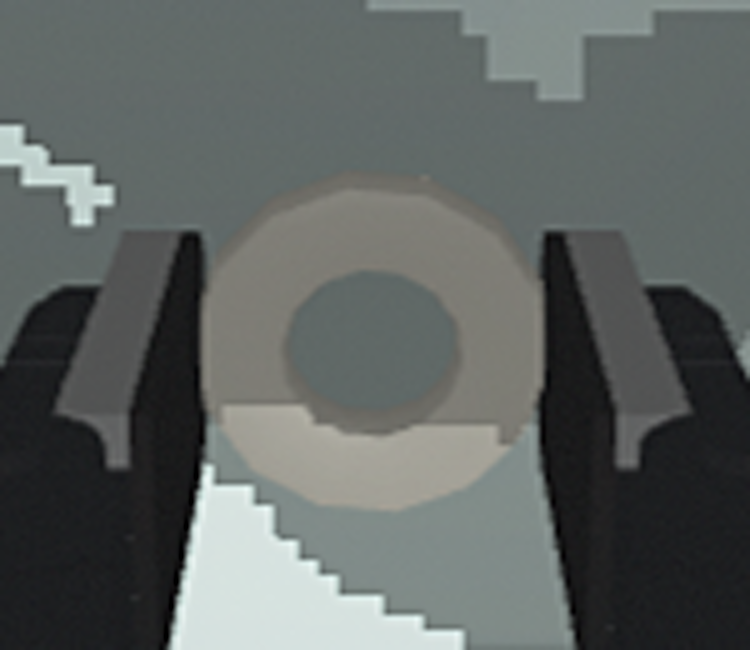

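```bash
python3 -m creep '[[27,[0,0,10],0],[27,[0,0,30],0],[27,[0,0,35],0],[27,[0,0,35],0],[27,[0,0,20],0],[27,[7.5,36,0],0],[27,[7.5,36,0],0],[27,[7.5,36,0],0]]'; python3 -m creep '[[27,[7.5,36,0],0],[27,[7.5,36,0],0],[27,[7.5,36,0],0],[27,[7.5,36,0],0],[27,[7.5,36,0],0],[27,[7.5,36,0],0],[27,[7.5,36,0],0],[27,[7.5,36,0],0]]';python3 -m creep '[[27,[7.5,36,0],0],[27,[4.5,22,0],0],[27,[0,8.5,0],0],[27,[0,0,-10],0],[27,[0,0,-10],0],[27,[0,0,-4],0],[27,[0,0,0],0],[27,[0,0,0],0]]'; python3 -c "
from h import *
st()
f=grab('wrist'); crop(f,245,160,150,130,5,'pics/w25.png'); print(w2px(f,[.5303,.173,.1]));st()"
```

```text
time_s: 27.6
tool_pos: [0.4579, -0.1803, 0.1306]
eef_rot: [0.0, 1.569, -0.002]
ft_force: [0.7, -0.5, 0.0]
opening: 0.0301
time_s: 28.27
tool_pos: [0.5178, 0.109, 0.1302]
eef_rot: [-0.001, 1.57, 0.001]
ft_force: [0.2, -0.1, 0.7]
opening: 0.0297
time_s: 28.93
tool_pos: [0.5293, 0.1723, 0.1049]
eef_rot: [0.0, 1.572, -0.001]
ft_force: [0.9, -0.7, -0.5]
opening: 0.0297
t28.93 tcp [529.3 172.3 104.9] x [-0.001 -0.001 -1.   ] jaw z [ 1.    -0.001 -0.001] yaw-0.04 open 29.7 F [ 0.9 -0.7 -0.5] q [ 0.31  0.36 -0.17  1.04 -0.    1.89]
[326.87116629 248.63749906]
t28.98 tcp [529.6 172.6 105.3] x [-0. -0. -1.] jaw z [ 1.    -0.001 -0.   ] yaw-0.03 open 29.7 F [-0.9 -0.1  0.3] q [ 0.32  0.36 -0.17  1.04 -0.    1.89]
```

View pics/w25.png

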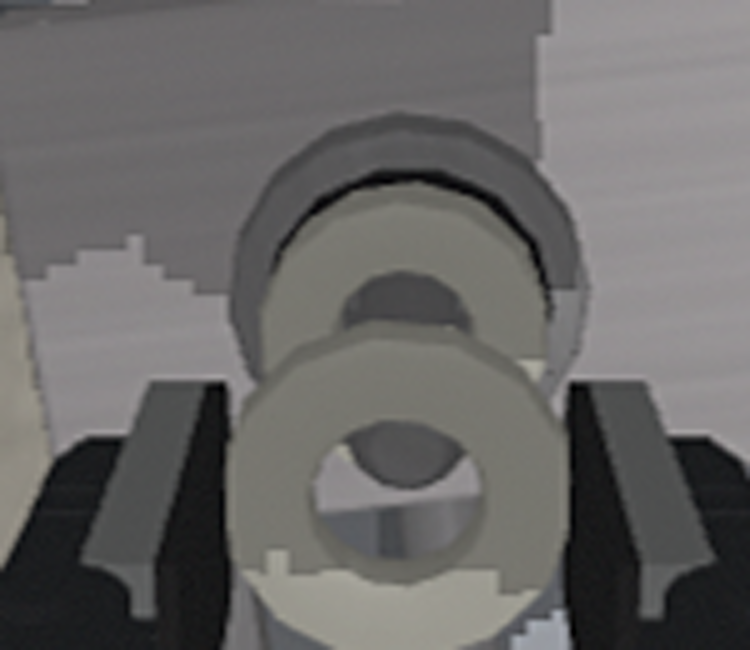

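Good; descend to 74 + contact.

```bash
python3 -m creep '[[27,[0.2,0.2,-4],0],[27,[0,0,-4],0],[27,[0,0,-4],0],[27,[0,0,0],0]]'; python3 -m creep '[[27,[0,0,-7],0],[27,[0,0,-6],0],[27,[0,0,-3],0],[27,[0,0,0],0],[27,[0,0,0],0]]'; python3 -m creep '[[27,[0,0,-1.5],0],[27,[0,0,0],0]]'; python3 -m creep '[[27,[0,0,-1],0],[27,[0,0,0],0]]'; python3 -m creep '[[27,[0,0,-1],0],[27,[0,0,0],0]]'
```

```text
time_s: 29.32
tool_pos: [0.5295, 0.1736, 0.0924]
eef_rot: [-0.001, 1.572, 0.0]
ft_force: [0.0, -0.2, -0.1]
opening: 0.0296
time_s: 29.73
tool_pos: [0.5297, 0.1739, 0.077]
eef_rot: [-0.001, 1.572, 0.001]
ft_force: [-0.8, -0.2, -0.4]
opening: 0.0299
time_s: 29.9
tool_pos: [0.53, 0.1739, 0.0758]
eef_rot: [-0.001, 1.571, 0.001]
ft_force: [-0.9, -0.0, -0.9]
opening: 0.0301
time_s: 30.07
tool_pos: [0.53, 0.1739, 0.0748]
eef_rot: [-0.001, 1.571, 0.001]
ft_force: [-0.2, 0.9, 0.9]
opening: 0.0298
time_s: 30.23
tool_pos: [0.5301, 0.1739, 0.0742]
eef_rot: [-0.001, 1.57, 0.001]
ft_force: [-1.0, -0.1, 4.8]
opening: 0.0299
```

```bash
python3 -m creep '[[45,[0,0,0.4],0],[45,[0,0,0],0],[45,[0,0,0],0],[50,[0,0,15],0],[60,[0,0,20],0],[60,[0,0,25],0],[60,[-9.5,-34,0],0],[60,[-9.5,-34,0],0]]' 40; python3 -m creep '[[60,[-9.5,-34,0],0],[60,[-9.5,-34,0],0],[60,[-9.5,-34,0],0],[60,[-9.5,-34,0],0],[60,[-9.5,-34,0],0],[60,[-8,-24,0],0],[60,[0,-10,0],0],[60,[0,0,0],0]]';python3 -m creep '[[60,[0,0,-10],0],[60,[0,0,-5],0],[60,[0,0,0],0],[60,[0,0,0],0],[60,[0,0,0],0]]'; python3 -c "
from h import *
st();f=grab('wrist'); cv2.imwrite('pics/w26.png',f['pixels'][:,:,::-1]);crop(f,250,130,150,130,5,'pics/w26z.png'); print(w2px(f,[.455,-.100,.005]));st()"
```

```text
time_s: 30.9
tool_pos: [0.512, 0.1065, 0.1354]
eef_rot: [-0.003, 1.568, 0.004]
ft_force: [-0.3, -1.5, -0.5]
opening: 0.06
time_s: 31.57
tool_pos: [0.4554, -0.0999, 0.1343]
eef_rot: [0.001, 1.57, -0.002]
ft_force: [-0.1, 0.8, -0.3]
opening: 0.0602
time_s: 31.98
tool_pos: [0.4557, -0.0974, 0.1193]
eef_rot: [-0.002, 1.571, 0.002]
ft_force: [0.1, -0.2, 0.5]
opening: 0.0603
t31.98 tcp [455.7 -97.4 119.3] x [-0.  0. -1.] jaw z [ 1.     0.002 -0.   ] yaw0.12 open 60.3 F [ 0.1 -0.2  0.5] q [-0.21  0.21 -0.36  1.01  0.    1.36]
[323.37159254 195.35567513]
t32.03 tcp [455.8 -97.6 119.4] x [ 0.  0. -1.] jaw z [1.    0.002 0.   ] yaw0.11 open 60.1 F [-0.6 -0.1 -0.3] q [-0.21  0.21 -0.36  1.01  0.    1.36]
```

View pics/w26.png

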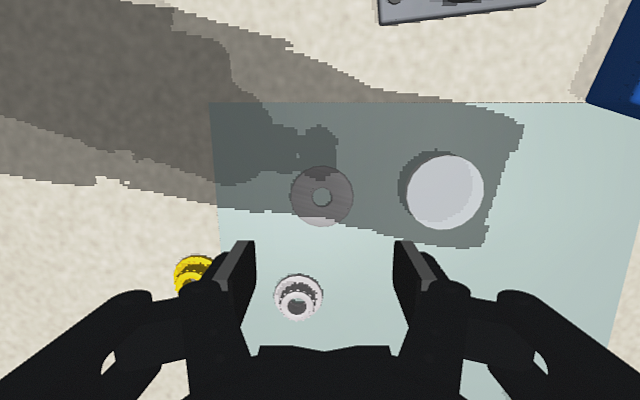

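View pics/w26z.png

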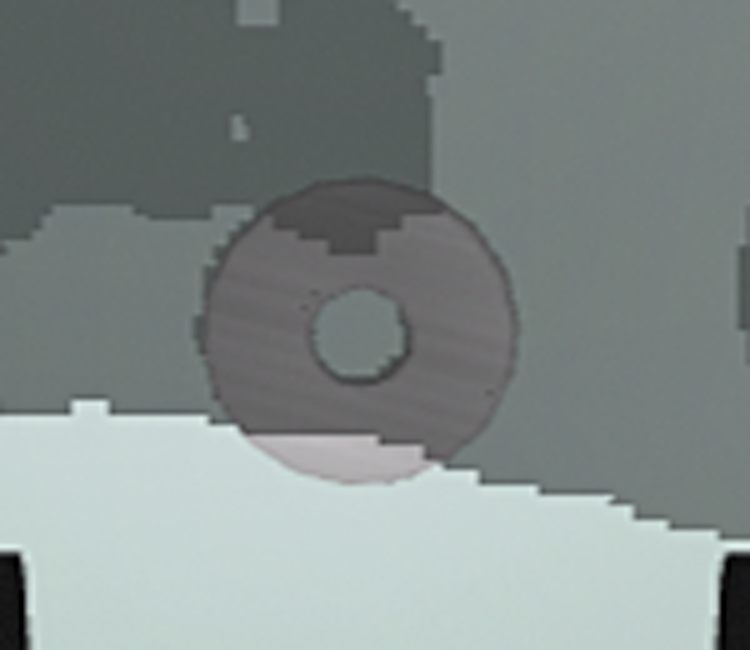

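```bash
python3 -m creep '[[60,[-1.8,-2.4,-35],0],[60,[0,0,-35],0],[60,[0,0,-25],0],[58,[0,0,-13],0],[58,[0,0,-8],0],[58,[0,0,-3.8],0],[58,[0,0,0],0],[58,[0,0,0],0]]' 40;python3 -c "
from h import *
st();f=grab('wrist'); crop(f,235,190,180,130,4,'pics/w27.png');  print(w2px(f,manip.get_obs()['tool_pos']*[1,1,0]+[0,0,.005]))"
```

```text
time_s: 32.7
tool_pos: [0.4543, -0.1006, 0.0001]
eef_rot: [-0.001, 1.57, 0.001]
ft_force: [-0.0, 0.2, -0.4]
opening: 0.058
t32.70 tcp [ 4.543e+02 -1.006e+02  1.000e-01] x [ 0.001 -0.    -1.   ] jaw z [1.    0.001 0.001] yaw0.07 open 58.0 F [-0.   0.2 -0.4] q [-0.22  0.34 -0.53  0.69 -0.    1.35]
[324.92984493 259.18437017]
```

View pics/w27.png

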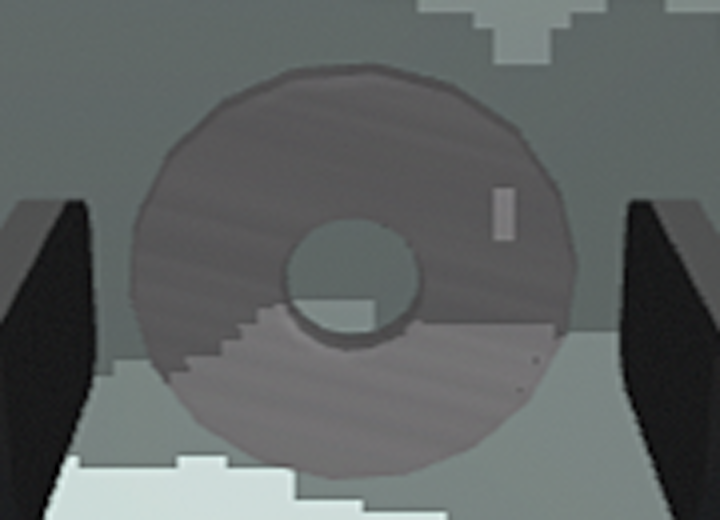

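```bash
python3 -m creep '[[54,[0,0,-0.9],0],[45,[0,0,0],0],[45,[0,0,0],0],[45,[0,0,0],0],[45,[0,0,0],0]]' 40;python3 -c "
from h import *
st();f=grab('wrist'); crop(f,235,190,180,130,4,'pics/w28.png');  print(w2px(f,manip.get_obs()['tool_pos']*[1,1,0]+[0,0,.005]))"
```

```text
time_s: 33.17
tool_pos: [0.4544, -0.1007, -0.0001]
eef_rot: [-0.001, 1.569, 0.0]
ft_force: [-3.6, 0.6, 12.9]
opening: 0.0469
t33.17 tcp [ 4.544e+02 -1.007e+02 -1.000e-01] x [ 0.002 -0.    -1.   ] jaw z [1.    0.001 0.002] yaw0.05 open 46.9 F [-3.6  0.6 12.9] q [-0.22  0.34 -0.54  0.69  0.    1.35]
[324.70984254 259.29526292]
```

View pics/w28.png

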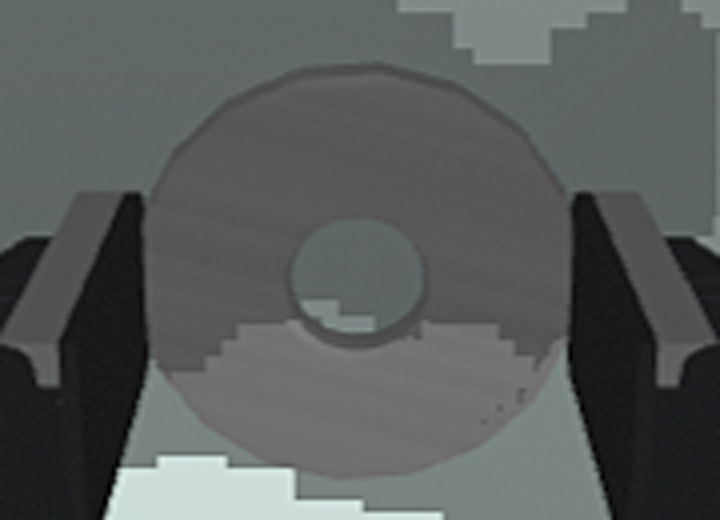

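```bash
python3 -m creep '[[45,[0,0,10],0],[45,[0,0,30],0],[45,[0,0,35],0],[45,[0,0,35],0],[45,[0,0,20],0],[45,[9.5,34,0],0],[45,[9.5,34,0],0],[45,[9.5,34,0],0]]'; python3 -m creep '[[45,[9.5,34,0],0],[45,[9.5,34,0],0],[45,[9.5,34,0],0],[45,[9.5,34,0],0],[45,[9.2,25,0],0],[45,[0,11.5,0],0],[45,[0,0,0],0],[45,[0,0,0],0]]';python3 -m creep '[[45,[0,0,-10],0],[45,[0,0,-10],0],[45,[0,0,-3],0],[45,[0,0,0],0],[45,[0,0,0],0]]'; python3 -c "
from h import *
st()
f=grab('wrist'); crop(f,235,160,180,140,4,'pics/w29.png'); print(w2px(f,[.5303,.173,.1]));st()"
```

```text
time_s: 33.88
tool_pos: [0.4828, 0.0022, 0.1298]
eef_rot: [0.001, 1.568, -0.001]
ft_force: [1.4, -0.3, 0.1]
opening: 0.0466
time_s: 34.55
tool_pos: [0.5288, 0.174, 0.1285]
eef_rot: [-0.002, 1.571, 0.001]
ft_force: [-0.6, -0.3, 0.7]
opening: 0.0463
time_s: 34.97
tool_pos: [0.529, 0.1732, 0.1051]
eef_rot: [-0.0, 1.572, -0.0]
ft_force: [0.5, 0.1, -0.4]
opening: 0.0462
t34.97 tcp [529.  173.2 105.1] x [-0.001 -0.    -1.   ] jaw z [ 1.     0.    -0.001] yaw0.00 open 46.2 F [ 0.5  0.1 -0.4] q [ 0.32  0.36 -0.17  1.04 -0.    1.89]
[327.36523422 250.21454305]
t35.02 tcp [529.3 173.5 105.4] x [-0. -0. -1.] jaw z [ 1.  0. -0.] yaw0.01 open 46.4 F [-0.8  0.3 -0.6] q [ 0.32  0.36 -0.17  1.04  0.    1.89]
```

View pics/w29.png

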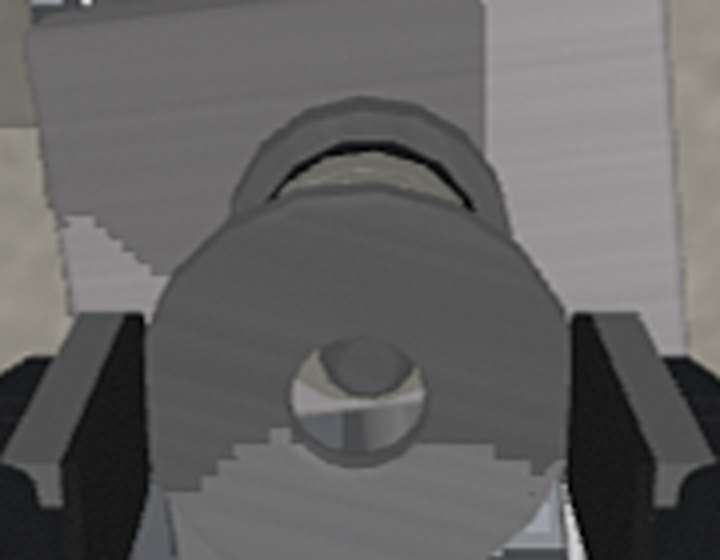

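```bash
python3 -m creep '[[45,[0.5,0,-4],0],[45,[0,0,-4],0],[45,[0,0,-3],0],[45,[0,0,0],0]]'; python3 -m creep '[[45,[0,0,-5],0],[45,[0,0,-4],0],[45,[0,0,-2],0],[45,[0,0,0],0],[45,[0,0,0],0]]'; python3 -m creep '[[45,[0,0,-1],0],[45,[0,0,0],0]]'; python3 -m creep '[[45,[0,0,-1],0],[45,[0,0,0],0]]'
```

```text
time_s: 35.35
tool_pos: [0.5294, 0.1739, 0.0937]
eef_rot: [-0.001, 1.572, 0.001]
ft_force: [-0.3, 0.6, -0.4]
opening: 0.0461
time_s: 35.77
tool_pos: [0.5297, 0.174, 0.0833]
eef_rot: [-0.001, 1.571, 0.001]
ft_force: [0.1, 0.1, -0.6]
opening: 0.0463
time_s: 35.93
tool_pos: [0.5299, 0.174, 0.0825]
eef_rot: [-0.001, 1.571, 0.001]
ft_force: [0.6, 0.1, -0.0]
opening: 0.0459
time_s: 36.1
tool_pos: [0.5298, 0.174, 0.0814]
eef_rot: [-0.001, 1.571, 0.001]
ft_force: [0.1, 0.2, 0.1]
opening: 0.0465
```

```bash
python3 -m creep '[[45,[0,0,-1],0],[45,[0,0,0],0]]'; python3 -m creep '[[45,[0,0,-0.8],0],[45,[0,0,0],0]]'; python3 -m creep '[[45,[0,0,-0.4],0],[45,[0,0,0],0]]'
```

```text
time_s: 36.27
tool_pos: [0.5297, 0.174, 0.0804]
eef_rot: [-0.001, 1.571, 0.001]
ft_force: [-0.3, -0.6, -0.8]
opening: 0.0464
time_s: 36.43
tool_pos: [0.5299, 0.174, 0.0801]
eef_rot: [-0.001, 1.57, 0.001]
ft_force: [-1.5, -1.0, 5.3]
opening: 0.0467
time_s: 36.6
tool_pos: [0.5299, 0.174, 0.0801]
eef_rot: [-0.001, 1.57, 0.001]
ft_force: [-2.6, -0.8, 7.8]
opening: 0.0464
```

```bash
python3 -m creep '[[58,[0,0,0.4],0],[58,[0,0,0],0],[58,[0,0,0],0],[58,[0,0,15],0],[50,[0,0,20],0],[45,[0,0,25],0],[45,[-9.5,-36,0],0],[45,[-9.5,-36,0],0]]' 40; python3 -c "
from h import *
st();f=grab('wrist'); crop(f,220,20,200,150,4,'pics/w30.png')"; python3 -m creep '[[45,[-9.5,-36,0],0],[45,[-9.5,-36,0],0],[45,[-9.5,-36,0],0],[45,[-9.5,-36,0],0],[45,[-9.5,-36,0],0],[45,[-9.5,-36,0],0],[45,[-9.5,-36,0],0],[45,[-9.5,-30,0],0]]';python3 -m creep '[[45,[0,-6,-10],0],[45,[0,0,-5],0],[45,[0,0,0],0],[45,[0,0,0],0],[45,[0,0,0],0]]'; python3 -c "
from h import *
st();f=grab('wrist'); cv2.imwrite('pics/w31.png',f['pixels'][:,:,::-1]);crop(f,250,130,150,130,5,'pics/w31z.png'); print(w2px(f,[.435,-.186,.018]), w2px(f,[.435,-.186,.005]));st()"
```

```text
time_s: 37.27
tool_pos: [0.5119, 0.1026, 0.1408]
eef_rot: [-0.003, 1.568, 0.004]
ft_force: [-0.1, -0.7, -0.5]
opening: 0.0451
t37.27 tcp [511.9 102.6 140.8] x [ 0.003  0.001 -1.   ] jaw z [1.    0.004 0.003] yaw0.24 open 45.1 F [-0.1 -0.7 -0.5] q [ 0.2   0.28 -0.2   1.09  0.    1.76]
time_s: 37.98
tool_pos: [0.4341, -0.1822, 0.1397]
eef_rot: [-0.001, 1.571, -0.0]
ft_force: [1.4, 0.1, 0.2]
opening: 0.0454
time_s: 38.4
tool_pos: [0.4352, -0.1849, 0.1247]
eef_rot: [-0.002, 1.571, 0.002]
ft_force: [0.4, 0.2, 0.4]
opening: 0.0451
t38.40 tcp [ 435.2 -184.9  124.7] x [-0.  0. -1.] jaw z [ 1.     0.003 -0.   ] yaw0.15 open 45.1 F [0.4 0.2 0.4] q [-0.4   0.21 -0.33  1.03  0.    1.17]
[324.16575789 196.16272517] [324.15626909 191.93147503]
t38.45 tcp [ 435.2 -184.9  124.8] x [-0.  0. -1.] jaw z [ 1.     0.003 -0.   ] yaw0.16 open 45.2 F [ 0.3  0.6 -0.1] q [-0.4   0.21 -0.33  1.03  0.    1.17]
```

View pics/w30.png

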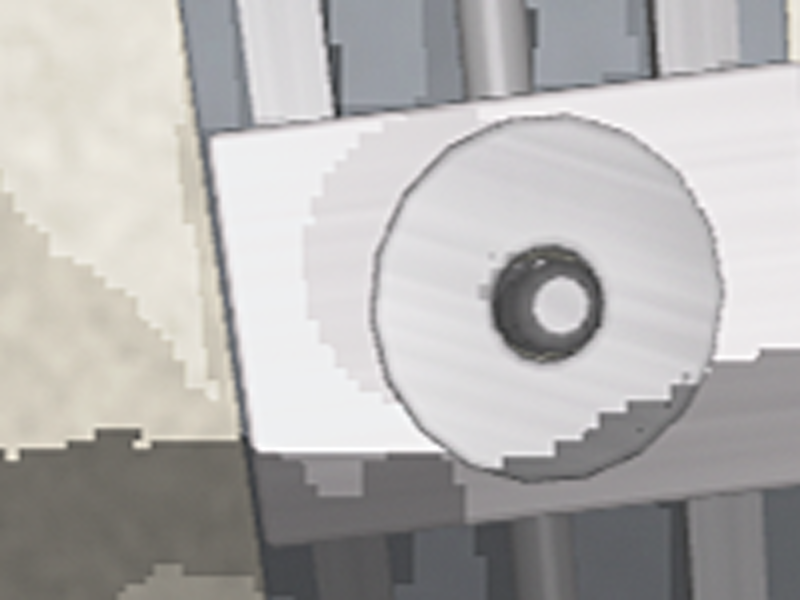

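View pics/w31.png

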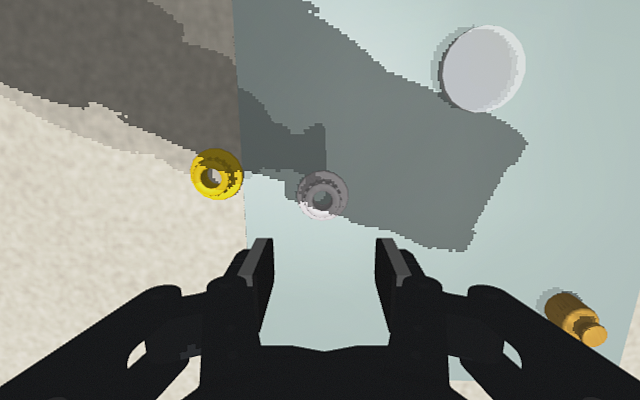

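View pics/w31z.png

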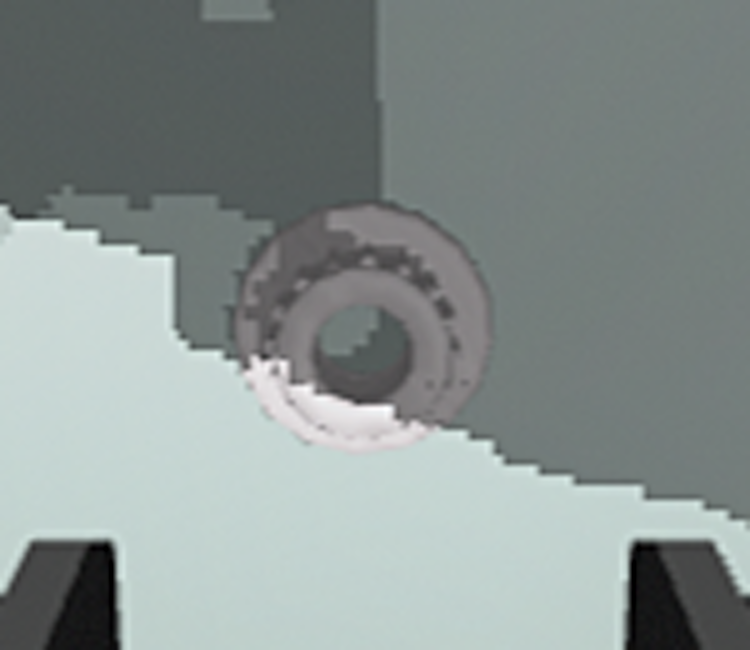

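```bash
python3 -m creep '[[45,[-1.4,-3.6,-35],0],[45,[0,0,-35],0],[45,[0,0,-25],0],[40,[0,0,-13],0],[40,[0,0,-7],0],[40,[0,0,-3.5],0],[40,[0,0,0],0],[40,[0,0,0],0]]' 40;python3 -c "
from h import *
st();f=grab('wrist'); crop(f,250,190,150,130,5,'pics/w32.png');  print(w2px(f,manip.get_obs()['tool_pos']*[1,1,0]+[0,0,.018]),w2px(f,manip.get_obs()['tool_pos']*[1,1,0]+[0,0,.005]))"
```

```text
time_s: 39.12
tool_pos: [0.4342, -0.1896, 0.007]
eef_rot: [-0.002, 1.57, 0.001]
ft_force: [0.4, -0.2, 0.9]
opening: 0.04
t39.12 tcp [ 434.2 -189.6    7. ] x [ 0.001 -0.001 -1.   ] jaw z [1.    0.002 0.001] yaw0.09 open 40.0 F [ 0.4 -0.2  0.9] q [-0.41  0.34 -0.51  0.72 -0.    1.16]
[325.04991264 265.70842653] [324.92291333 252.83925054]
```

View pics/w32.png

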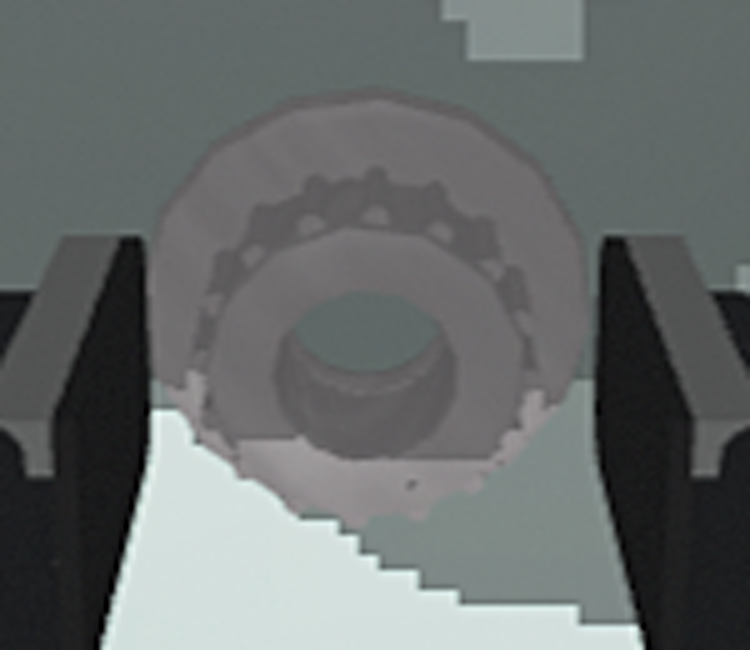

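```bash
python3 -m creep '[[36,[0,0.3,-0.6],0],[30,[0,0,0],0],[22,[0,0,0],0],[22,[0,0,0],0],[22,[0,0,0],0]]' 40;python3 -c "
from h import *
st();f=grab('wrist'); crop(f,250,190,150,130,5,'pics/w33.png');  print(w2px(f,manip.get_obs()['tool_pos']*[1,1,0]+[0,0,.018]))"
```

```text
time_s: 39.58
tool_pos: [0.4339, -0.1895, 0.0065]
eef_rot: [-0.001, 1.57, 0.0]
ft_force: [-1.2, 0.7, 7.2]
opening: 0.0255
t39.58 tcp [ 433.9 -189.5    6.5] x [ 0.001 -0.    -1.   ] jaw z [1.    0.001 0.001] yaw0.05 open 25.5 F [-1.2  0.7  7.2] q [-0.41  0.34 -0.51  0.72  0.    1.16]
[324.75719103 266.0651544 ]
```

View pics/w33.png

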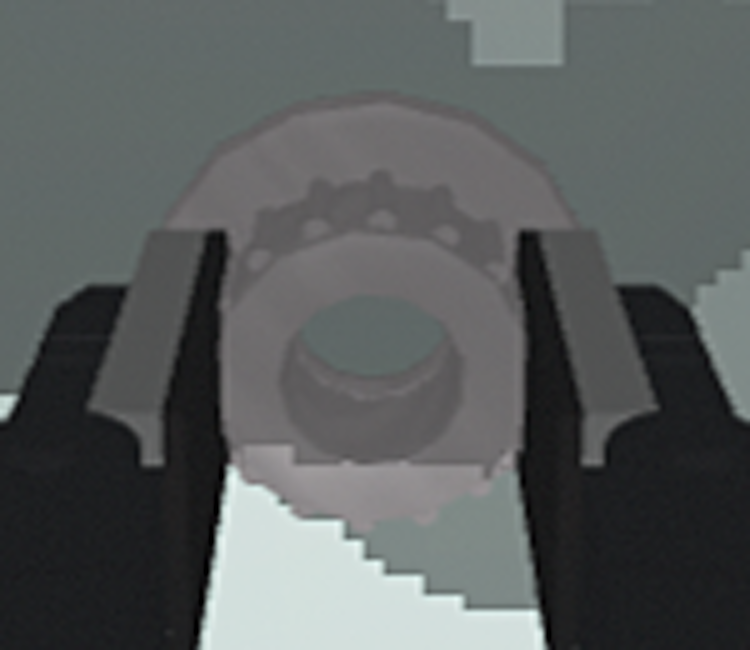

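```bash
python3 -m creep '[[22,[0,0,10],0],[22,[0,0,30],0],[22,[0,0,35],0],[22,[0,0,35],0],[22,[0,0,20],0],[22,[9.5,36,0],0],[22,[9.5,36,0],0],[22,[9.5,36,0],0]]'; python3 -m creep '[[22,[9.5,36,0],0],[22,[9.5,36,0],0],[22,[9.5,36,0],0],[22,[9.5,36,0],0],[22,[9.5,36,0],0],[22,[9.5,36,0],0],[22,[10.6,29,0],0],[22,[0,10.3,0],0]]';python3 -m creep '[[22,[0,0,-10],0],[22,[0,0,-10],0],[22,[0,0,-4],0],[22,[0,0,0],0],[22,[0,0,0],0],[22,[0,0,0],0]]'; python3 -c "
from h import *
st()
f=grab('wrist'); crop(f,235,160,180,140,4,'pics/w34.png'); print(w2px(f,[.5303,.173,.1]));st()"
```

```text
time_s: 40.3
tool_pos: [0.4623, -0.0807, 0.1366]
eef_rot: [0.001, 1.569, -0.001]
ft_force: [1.3, 0.6, -1.2]
opening: 0.0253
time_s: 40.97
tool_pos: [0.5311, 0.1778, 0.1357]
eef_rot: [-0.002, 1.569, 0.004]
ft_force: [-0.4, 0.1, -0.3]
opening: 0.0253
time_s: 41.47
tool_pos: [0.5296, 0.1731, 0.1119]
eef_rot: [0.0, 1.571, -0.0]
ft_force: [0.5, -0.2, -1.3]
opening: 0.0255
t41.47 tcp [529.6 173.1 111.9] x [ 0.  0. -1.] jaw z [ 1. -0.  0.] yaw-0.02 open 25.5 F [ 0.5 -0.2 -1.3] q [ 0.32  0.36 -0.16  1.05 -0.    1.89]
[326.0744573  244.21414631]
t41.52 tcp [529.7 173.3 112. ] x [ 0.  0. -1.] jaw z [ 1. -0.  0.] yaw-0.01 open 25.3 F [-0.6  0.1 -0. ] q [ 0.32  0.36 -0.16  1.05  0.    1.89]
```

View pics/w34.png

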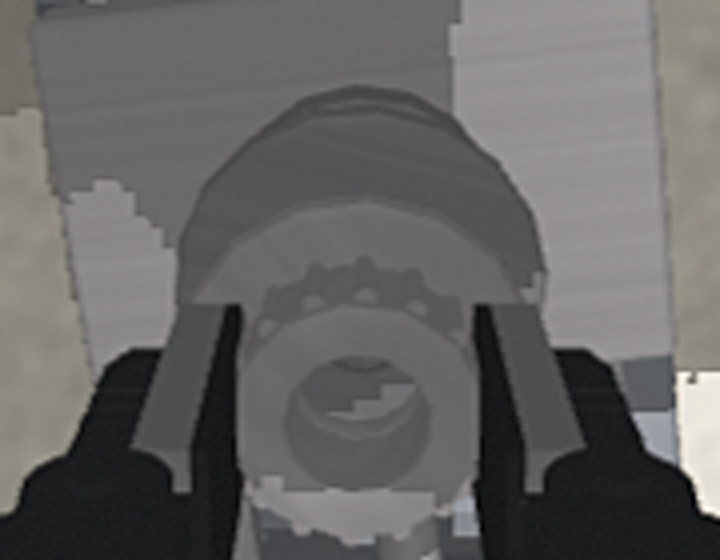

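```bash
python3 -m creep '[[22,[0.3,0.2,-3],0],[22,[0,0,-3],0],[22,[0,0,-2],0],[22,[0,0,0],0]]'; python3 -m creep '[[22,[0,0,-2.5],0],[22,[0,0,-2.5],0],[22,[0,0,0],0]]'; python3 -m creep '[[22,[0,0,-2],0],[22,[0,0,-2],0],[22,[0,0,0],0]]'; python3 -m creep '[[22,[0,0,-1],0],[22,[0,0,0],0]]'
```

```text
time_s: 41.85
tool_pos: [0.5295, 0.1741, 0.103]
eef_rot: [-0.001, 1.572, 0.001]
ft_force: [-0.6, -0.3, -1.5]
opening: 0.0255
time_s: 42.1
tool_pos: [0.5296, 0.1741, 0.0981]
eef_rot: [-0.001, 1.571, 0.001]
ft_force: [0.5, -0.6, -0.9]
opening: 0.0255
time_s: 42.35
tool_pos: [0.5296, 0.1742, 0.0942]
eef_rot: [-0.001, 1.571, 0.001]
ft_force: [0.6, -0.6, -1.3]
opening: 0.0259
time_s: 42.52
tool_pos: [0.5298, 0.1742, 0.0934]
eef_rot: [-0.001, 1.571, 0.001]
ft_force: [0.9, 1.1, -0.6]
opening: 0.0253
```

```bash
python3 -m creep '[[22,[0,0,-1],0],[22,[0,0,0],0]]'; python3 -m creep '[[22,[0,0,-1],0],[22,[0,0,0],0]]'; python3 -m creep '[[22,[0,0,-0.7],0],[22,[0,0,0],0]]'
```

```text
time_s: 42.68
tool_pos: [0.5298, 0.1742, 0.0925]
eef_rot: [-0.001, 1.571, 0.001]
ft_force: [0.5, 0.3, -0.4]
opening: 0.0256
time_s: 42.85
tool_pos: [0.5299, 0.1742, 0.0915]
eef_rot: [-0.001, 1.571, 0.001]
ft_force: [0.6, 0.3, -1.0]
opening: 0.0259
time_s: 43.02
tool_pos: [0.5299, 0.1742, 0.0914]
eef_rot: [-0.001, 1.57, 0.001]
ft_force: [-1.0, -1.2, 4.9]
opening: 0.0258
```

```bash
python3 -m creep '[[40,[0,0,0.5],0],[40,[0,0,0],0],[40,[0,0,0],0],[40,[0,0,20],0],[40,[0,0,30],0],[40,[0,0,35],0],[40,[0,0,15],0],[40,[0,0,0],0]]' 40; python3 -c "
from h import *
st();f=grab('wrist'); cv2.imwrite('pics/w35.png',f['pixels'][:,:,::-1])"; python3 -m creep '[[45,[-3,30,0],0],[45,[-3,30,0],0],[45,[-3,30,0],0],[45,[-3,20,0],0],[45,[0,0,0],0],[45,[0,0,0],0],[45,[0,0,0],0]]'; python3 -c "
from h import *
st();f=grab('wrist'); cv2.imwrite('pics/w36.png',f['pixels'][:,:,::-1]); print(w2px(f,[.513,.342,.084]));np.savez('f36.npz',**f);st()
s=grab('scene'); crop(s,310,100,140,120,5,'pics/s36.png')"
```

```text
time_s: 43.68
tool_pos: [0.5317, 0.1748, 0.1953]
eef_rot: [0.001, 1.565, 0.002]
ft_force: [0.6, 0.5, -0.1]
opening: 0.0401
t43.68 tcp [531.7 174.8 195.3] x [ 0.006  0.002 -1.   ] jaw z [1.    0.001 0.006] yaw0.06 open 40.1 F [ 0.6  0.5 -0.1] q [ 0.32  0.31 -0.01  1.25  0.    1.89]
time_s: 44.32
tool_pos: [0.5173, 0.2836, 0.1902]
eef_rot: [-0.002, 1.573, 0.0]
ft_force: [0.2, -0.8, 0.3]
opening: 0.0445
t44.32 tcp [517.3 283.6 190.2] x [-0.002 -0.001 -1.   ] jaw z [ 1.     0.001 -0.002] yaw0.07 open 44.5 F [ 0.2 -0.8  0.3] q [ 0.5   0.37  0.07  1.27 -0.    2.07]
[318.65617316 115.03573594]
t44.37 tcp [517.5 283.3 190.5] x [-0.001 -0.001 -1.   ] jaw z [ 1.     0.001 -0.001] yaw0.03 open 44.8 F [-0.2  0.5  0.3] q [ 0.5   0.37  0.07  1.27 -0.    2.07]
```

View pics/w35.png

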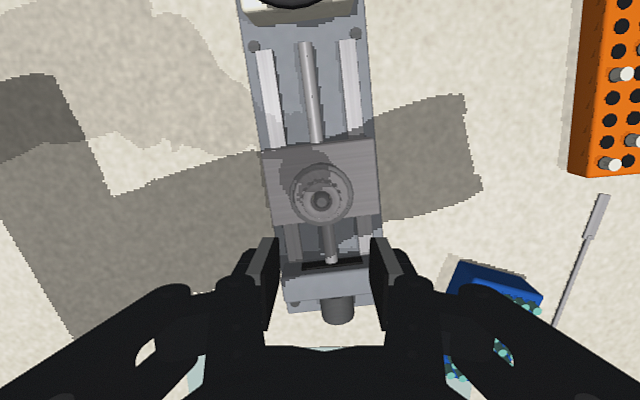

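View pics/w36.png

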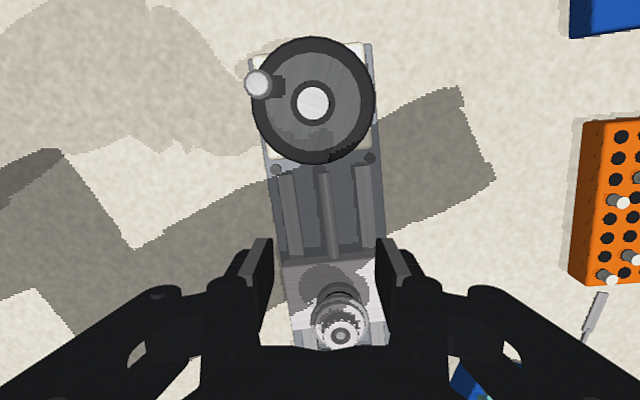

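View pics/s36.png

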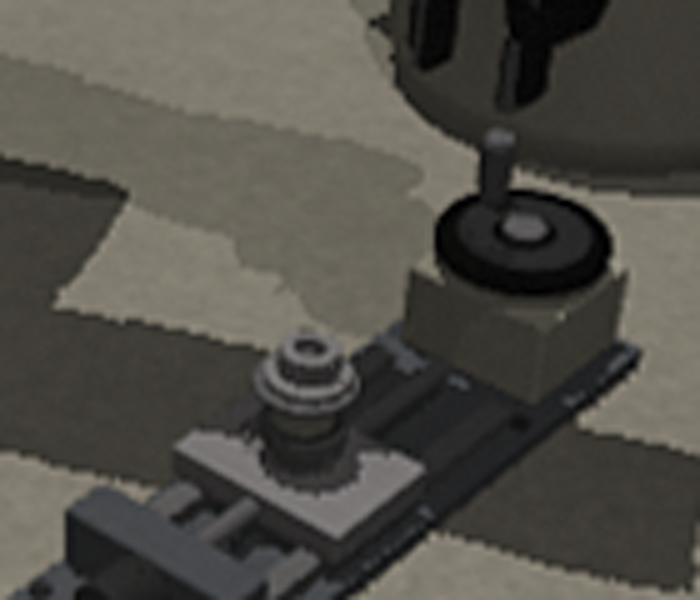

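```bash
python3 -c "
from h import *
f=np.load('f36.npz')
h=px2w(f,313,101,.080); h2=px2w(f,313,102,.084); k=px2w(f,257,84,.118); print(h,h2,k,np.hypot(*(k-h2)[:2]), np.degrees(np.arctan2(*(k-h2)[1::-1])))
k=px2w(f,257,84,.118)
crop(f,220,20,180,150,4,'pics/w36z.png');st()"
```

```text
[0.50893065 0.35161919 0.08      ] [0.50905502 0.35090812 0.084     ] [0.47669449 0.3610684  0.118     ] 0.033918074321349474 162.5692122930896
t44.42 tcp [517.7 283.1 190.8] x [-0.001 -0.001 -1.   ] jaw z [ 1.     0.    -0.001] yaw0.00 open 44.8 F [-0.3 -0.3  0.2] q [ 0.5   0.37  0.07  1.27 -0.    2.07]
```

View pics/w36z.png

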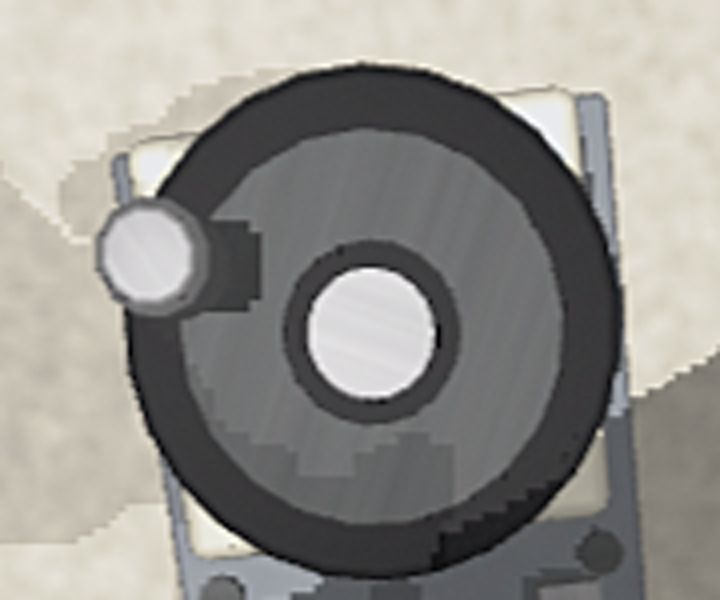

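```bash
python3 -m creep '[[36,[-14,26,0],0],[36,[-14,26,0],0],[36,[-13,26,0],0],[36,[0,0,-20],0],[36,[0,0,-20],0],[36,[0,0,0],0],[36,[0,0,0],0],[36,[0,0,0],0]]' 20;python3 -c "
from h import *
st();f=grab('wrist'); cv2.imwrite('pics/w37.png',f['pixels'][:,:,::-1]);o=manip.get_obs()['tool_pos']; print(w2px(f,[o[0],o[1],.118]), w2px(f,[.4767,.361,.118]))"
```

```text
time_s: 45.08
tool_pos: [0.4774, 0.3616, 0.1523]
eef_rot: [0.0, 1.57, 0.0]
ft_force: [0.6, 0.6, -0.4]
opening: 0.0358
t45.08 tcp [477.4 361.6 152.3] x [ 0.  0. -1.] jaw z [ 1. -0.  0.] yaw-0.01 open 35.8 F [ 0.6  0.6 -0.4] q [0.65 0.4  0.02 1.19 0.   2.22]
[324.83755408 227.64173775] [323.15578044 229.14461451]
```

View pics/w37.png

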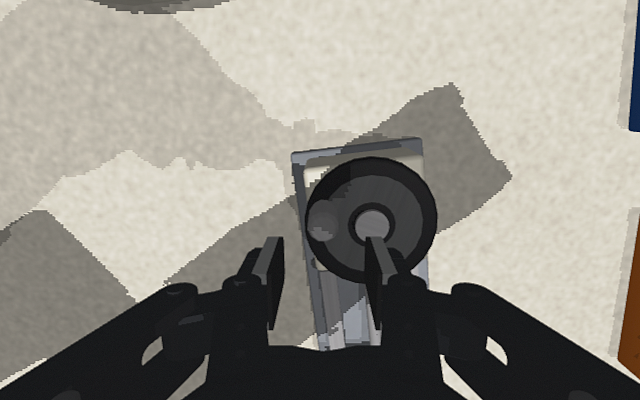

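```bash
python3 -c "
from h import *
f=grab('wrist'); st(); crop(f,290,140,160,130,5,'pics/w38.png');np.savez('f38.npz',**f)"
```

```text
t45.18 tcp [477.7 362.  152.7] x [ 0.001  0.001 -1.   ] jaw z [ 1.    -0.     0.001] yaw-0.00 open 36.0 F [-0.2  0.5  0.6] q [0.65 0.4  0.02 1.19 0.   2.22]
```

View pics/w38.png

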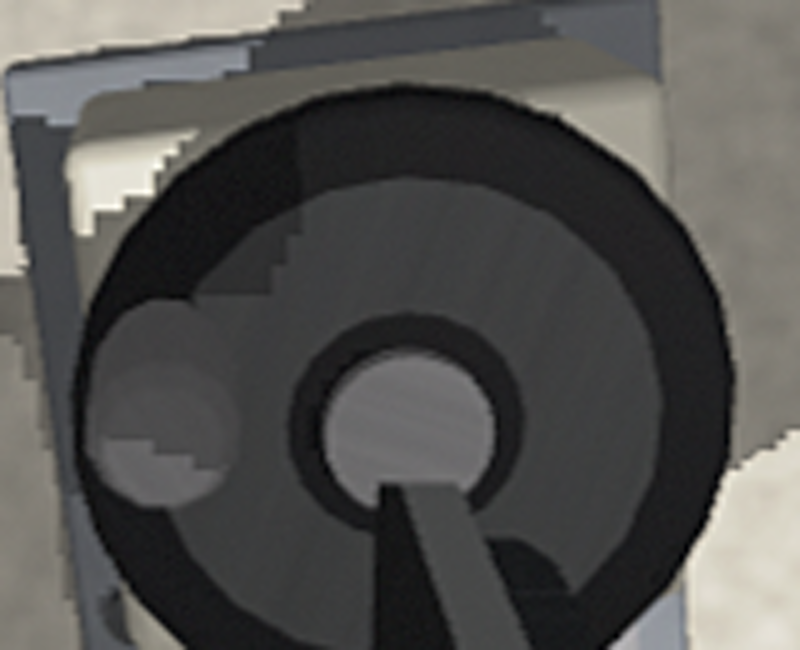

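```bash
python3 -c "
from h import *
f=np.load('f38.npz')
print(px2w(f,322.2,227.6,.118),px2w(f,372.2,226.4,.086),px2w(f,371,157,.08))"
```

```text
[0.47639458 0.36206256 0.118     ] [0.50879074 0.35109418 0.086     ] [0.50725758 0.39554841 0.08      ]
```

```bash
python3 -m creep '[[36,[-1,-0.4,-20],0],[36,[0,0,-18],0],[36,[0,0,-12],0],[36,[0,0,-6],0],[36,[0,0,-2],0],[36,[0,0,0],0],[36,[0,0,0],0]]' 20;python3 -m creep '[[28,[0,0,0],0],[22,[0,0,0],0],[13,[0,0,0],0],[13,[0,0,0],0],[13,[0,0,0],0],[13,[0,0,0],0]]' 20;python3 -c "
from h import *
st();f=grab('wrist'); crop(f,240,120,200,160,4,'pics/w39.png')"
```

```text
time_s: 45.77
tool_pos: [0.4764, 0.3621, 0.0944]
eef_rot: [0.0, 1.57, 0.001]
ft_force: [-0.1, 1.1, 0.5]
opening: 0.0358
time_s: 46.27
tool_pos: [0.4766, 0.3621, 0.0942]
eef_rot: [-0.0, 1.569, 0.001]
ft_force: [1.9, -1.6, 5.3]
opening: 0.0168
t46.27 tcp [476.6 362.1  94.2] x [ 0.002  0.001 -1.   ] jaw z [1.    0.001 0.002] yaw0.05 open 16.8 F [ 1.9 -1.6  5.3] q [ 0.65  0.43 -0.08  1.05 -0.    2.22]
```

View pics/w39.png

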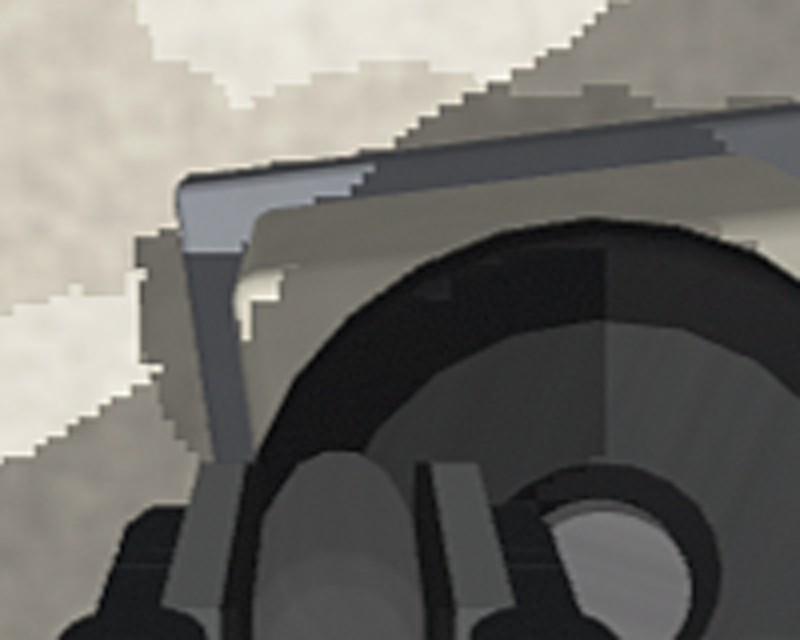

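```bash
python3 -c "
import numpy as np
a=np.radians(161-15*np.arange(25)); p=34*np.c_[np.cos(a),np.sin(a)]; d=np.round(np.diff(p,axis=0),1)
print(d.tolist(), d.sum(0))"
```

```text
[[4.0, 7.9], [5.9, 6.6], [7.4, 4.9], [8.4, 2.8], [8.9, 0.5], [8.7, -1.8], [7.9, -4.0], [6.6, -5.9], [4.9, -7.4], [2.8, -8.4], [0.5, -8.9], [-1.8, -8.7], [-4.0, -7.9], [-5.9, -6.6], [-7.4, -4.9], [-8.4, -2.8], [-8.9, -0.5], [-8.7, 1.8], [-7.9, 4.0], [-6.6, 5.9], [-4.9, 7.4], [-2.8, 8.4], [-0.5, 8.9], [1.8, 8.7]] [ 9.1038288e-15 -8.8817842e-15]
```

```bash
python3 -m creep '[[13,[4,7.9,0],0],[13,[5.9,6.6,0],0],[13,[7.4,4.9,0],0],[13,[8.4,2.8,0],0],[13,[8.9,0.5,0],0],[13,[8.7,-1.8,0],0],[13,[7.9,-4,0],0],[13,[6.6,-5.9,0],0]]' 25; python3 -c "
from h import *
st();f=grab('wrist'); cv2.imwrite('pics/w40.png',f['pixels'][:,:,::-1])"
```

```text
time_s: 46.98
tool_pos: [0.5341, 0.3737, 0.0942]
eef_rot: [0.0, 1.57, 0.003]
ft_force: [-2.8, 0.8, 6.5]
opening: 0.0167
t46.98 tcp [534.1 373.7  94.2] x [ 0.     0.002 -1.   ] jaw z [1.    0.002 0.001] yaw0.10 open 16.7 F [-2.8  0.8  6.5] q [0.61 0.52 0.06 1.11 0.   2.18]
```

View pics/w40.png

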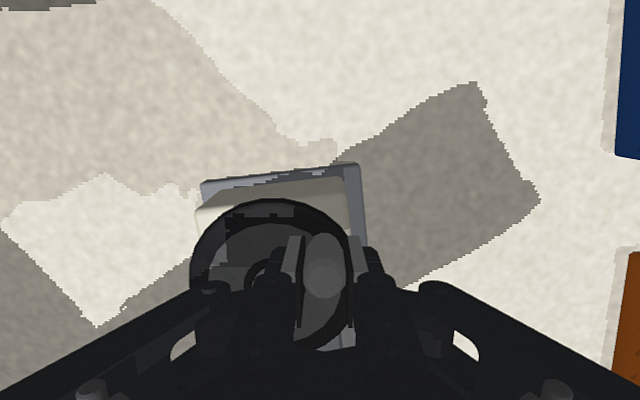

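Knob held and travelling with the wheel, forces low. Continue around.

```bash
python3 -m creep '[[13,[4.9,-7.4,0],0],[13,[2.8,-8.4,0],0],[13,[0.5,-8.9,0],0],[13,[-1.8,-8.7,0],0],[13,[-4,-7.9,0],0],[13,[-5.9,-6.6,0],0],[13,[-7.4,-4.9,0],0],[13,[-8.4,-2.8,0],0]]'; python3 -m creep '[[13,[-8.9,-0.5,0],0],[13,[-8.7,1.8,0],0],[13,[-7.9,4,0],0],[13,[-6.6,5.9,0],0],[13,[-4.9,7.4,0],0],[13,[-2.8,8.4,0],0],[13,[-0.5,8.9,0],0],[13,[1.8,8.7,0],0]]'; python3 -c "
from h import *
st();f=grab('scene'); crop(f,310,100,140,120,5,'pics/s41.png')"
```

```text
time_s: 47.7
tool_pos: [0.5149, 0.3174, 0.0942]
eef_rot: [0.001, 1.569, 0.002]
ft_force: [1.4, 4.4, 5.0]
opening: 0.0168
time_s: 48.37
tool_pos: [0.4765, 0.3624, 0.0941]
eef_rot: [-0.001, 1.568, 0.0]
ft_force: [7.3, -4.3, 7.6]
opening: 0.0167
t48.37 tcp [476.5 362.4  94.1] x [ 0.003 -0.    -1.   ] jaw z [1.    0.001 0.003] yaw0.05 open 16.7 F [ 7.3 -4.3  7.6] q [ 0.65  0.44 -0.08  1.05 -0.    2.22]
```

View pics/s41.png

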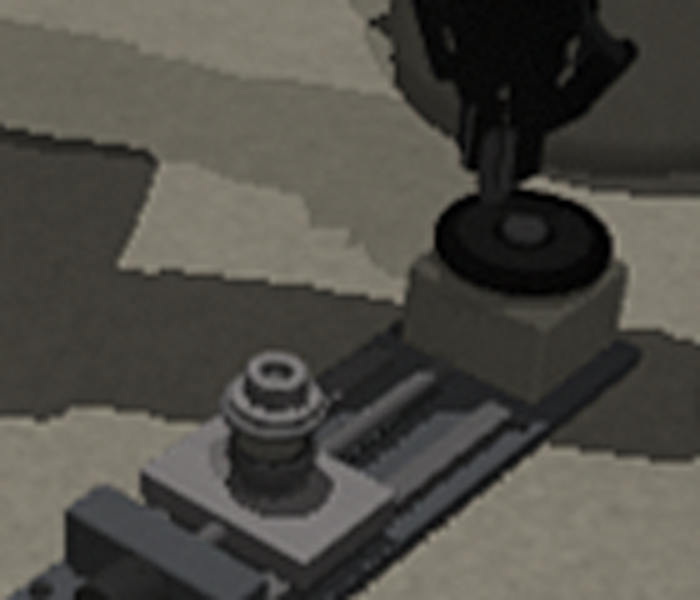

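Carriage moved, stack intact. Second turn.

```bash
python3 -m creep '[[13,[4,7.9,0],0],[13,[5.9,6.6,0],0],[13,[7.4,4.9,0],0],[13,[8.4,2.8,0],0],[13,[8.9,0.5,0],0],[13,[8.7,-1.8,0],0],[13,[7.9,-4,0],0],[13,[6.6,-5.9,0],0]]'; python3 -m creep '[[13,[4.9,-7.4,0],0],[13,[2.8,-8.4,0],0],[13,[0.5,-8.9,0],0],[13,[-1.8,-8.7,0],0],[13,[-4,-7.9,0],0],[13,[-5.9,-6.6,0],0],[13,[-7.4,-4.9,0],0],[13,[-8.4,-2.8,0],0]]'; python3 -m creep '[[13,[-8.9,-0.5,0],0],[13,[-8.7,1.8,0],0],[13,[-7.9,4,0],0],[13,[-6.6,5.9,0],0],[13,[-4.9,7.4,0],0],[13,[-2.8,8.4,0],0],[13,[-0.5,8.9,0],0],[13,[1.8,8.7,0],0]]'; python3 -c "
from h import *
st();f=grab('scene'); crop(f,310,100,140,120,5,'pics/s42.png')"
```

```text
time_s: 49.08
tool_pos: [0.5337, 0.3741, 0.0941]
eef_rot: [-0.0, 1.571, 0.003]
ft_force: [-2.5, 0.9, 9.5]
opening: 0.0169
time_s: 49.75
tool_pos: [0.5147, 0.3173, 0.0942]
eef_rot: [0.0, 1.569, 0.001]
ft_force: [1.8, 2.9, 8.9]
opening: 0.0175
time_s: 50.42
tool_pos: [0.4749, 0.3557, 0.0928]
eef_rot: [-0.01, 1.571, -0.012]
ft_force: [1.1, -35.4, 8.9]
opening: 0.0168
t50.42 tcp [474.9 355.7  92.8] x [-0.    -0.014 -1.   ] jaw z [ 1.    -0.002 -0.   ] yaw-0.10 open 16.8 F [  1.1 -35.4   8.9] q [ 0.65  0.43 -0.09  1.06 -0.01  2.22]
```

View pics/s42.png

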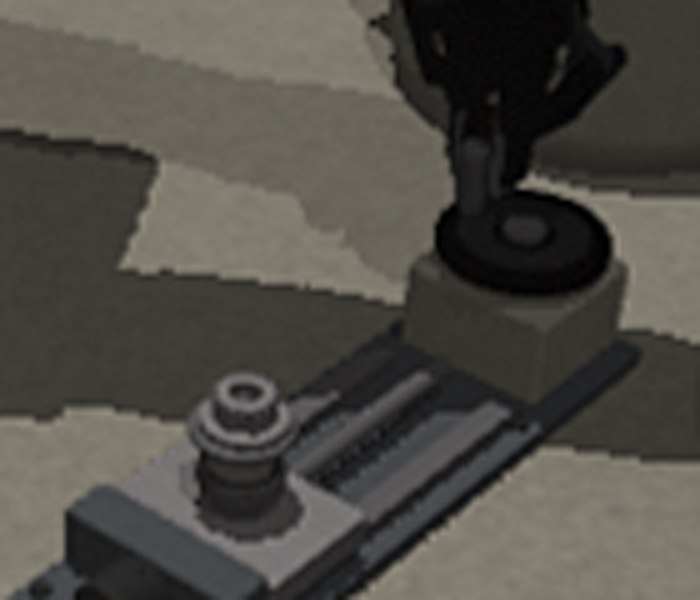

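```bash
python3 -m creep '[[13,[-0.8,-3,0],0],[13,[0,0,0],0],[13,[0,0,0],0]]'; python3 -c "
from h import *
st();t=grab('top');crop(t,180,160,160,90,5,'pics/t43.png');f=grab('scene'); crop(f,310,150,90,90,8,'pics/s43.png')"
```

```text
time_s: 50.72
tool_pos: [0.4748, 0.3562, 0.0927]
eef_rot: [-0.004, 1.571, -0.005]
ft_force: [4.9, -12.1, 3.1]
opening: 0.0168
t50.72 tcp [474.8 356.2  92.7] x [-0.    -0.006 -1.   ] jaw z [ 1. -0. -0.] yaw-0.02 open 16.8 F [  4.9 -12.1   3.1] q [ 0.65  0.43 -0.09  1.05 -0.    2.22]
```

View pics/t43.png

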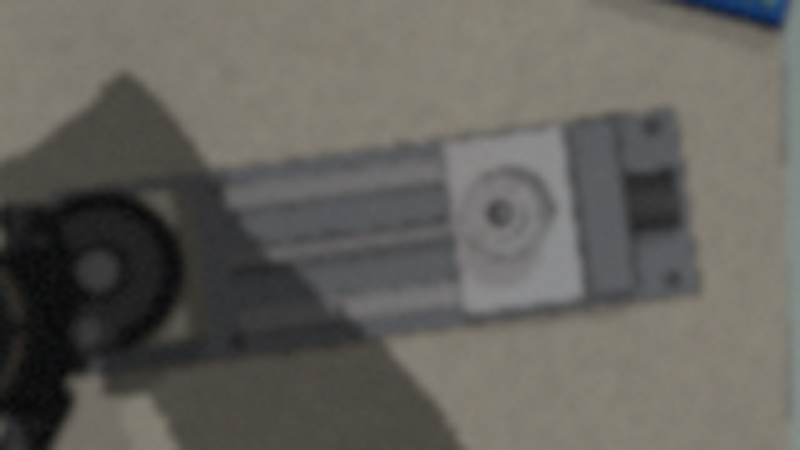

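View pics/s43.png

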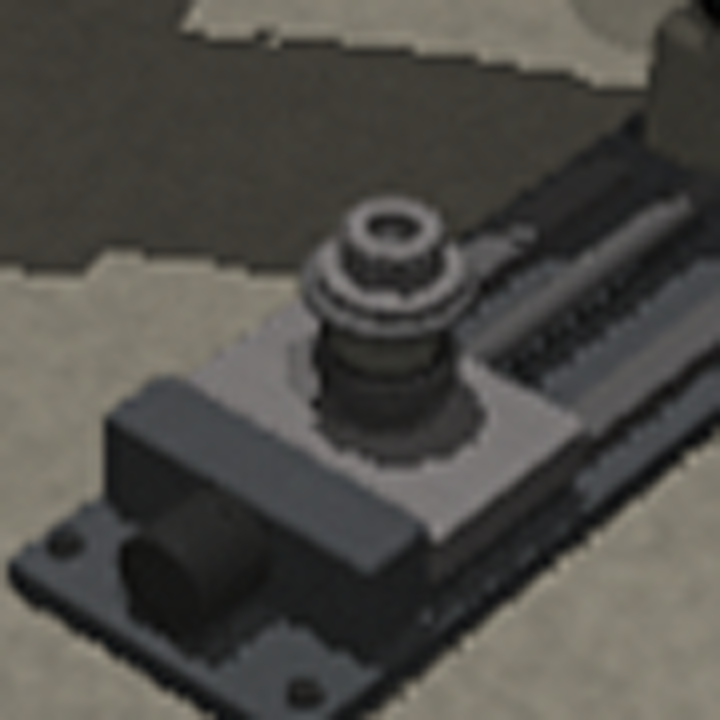

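```bash
python3 -m creep '[[13,[0.6,-0.8,0],0],[13,[0,0,0],0],[24,[0,0,0],0],[32,[0,0,0],0],[32,[0,0,0],0],[32,[0,0,20],0],[32,[0,0,30],0],[32,[0,0,40],0]]'; python3 -m creep '[[40,[20,-25,10],0],[40,[20,-36,0],0],[40,[20,-36,0],0],[40,[0,-36,0],0],[40,[0,-36,0],0],[40,[0,-36,0],0],[40,[0,0,0],0],[40,[0,0,0],0]]';python3 -m creep '[[40,[0,0,0],0],[40,[0,0,0],0],[40,[0,0,0],0],[40,[0,0,0],0]]'; python3 -c "
from h import *
st();f=grab('wrist'); cv2.imwrite('pics/w44.png',f['pixels'][:,:,::-1]);np.savez('f44.npz',**f); print(w2px(f,[.5356,.1265,.103]))"
```

```text
time_s: 51.48
tool_pos: [0.4739, 0.3573, 0.1817]
eef_rot: [-0.004, 1.576, -0.001]
ft_force: [0.7, 0.8, 0.7]
opening: 0.032
time_s: 52.15
tool_pos: [0.5355, 0.1516, 0.1934]
eef_rot: [0.002, 1.571, -0.001]
ft_force: [0.7, 0.6, -0.2]
opening: 0.0403
time_s: 52.48
tool_pos: [0.5355, 0.1541, 0.1932]
eef_rot: [-0.002, 1.571, 0.002]
ft_force: [-0.4, -0.1, -0.7]
opening: 0.0401
t52.48 tcp [535.5 154.1 193.2] x [-0.  0. -1.] jaw z [ 1.     0.003 -0.   ] yaw0.15 open 40.1 F [-0.4 -0.1 -0.7] q [ 0.28  0.31 -0.01  1.25  0.    1.85]
[324.4061109  236.99901627]
```

View pics/w44.png

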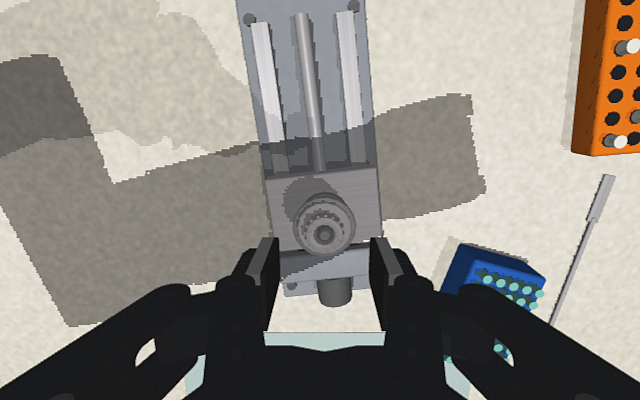

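```bash
python3 -c "
from h import *
f=np.load('f44.npz');crop(f,255,160,130,130,6,'pics/w45.png')
s=grab('scene');crop(s,120,130,330,230,2.4,'pics/s45.png')
t=grab('top');cv2.imwrite('pics/t45.png',t['pixels'][:,:,::-1])"
```

View pics/w45.png

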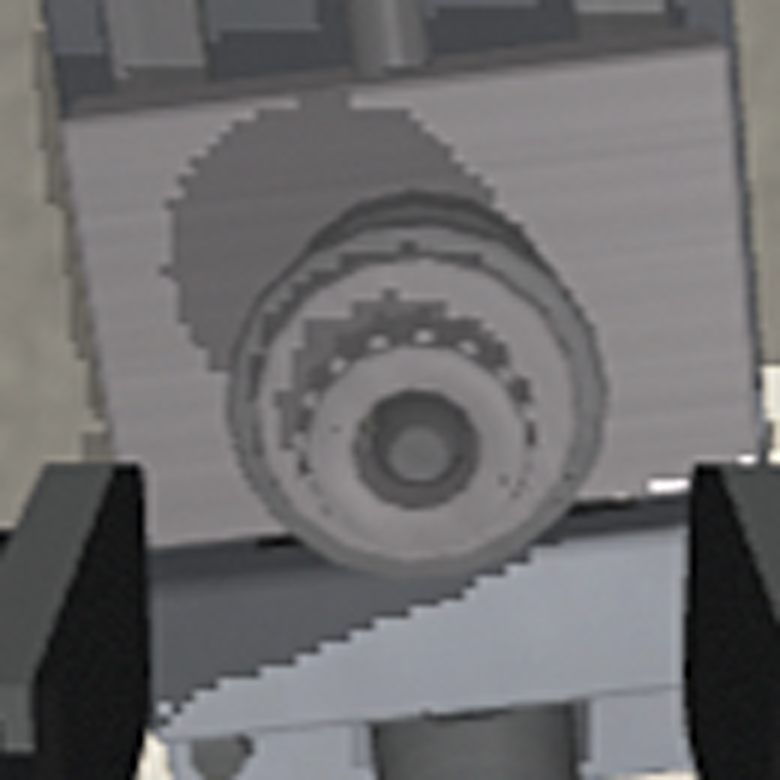

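View pics/s45.png

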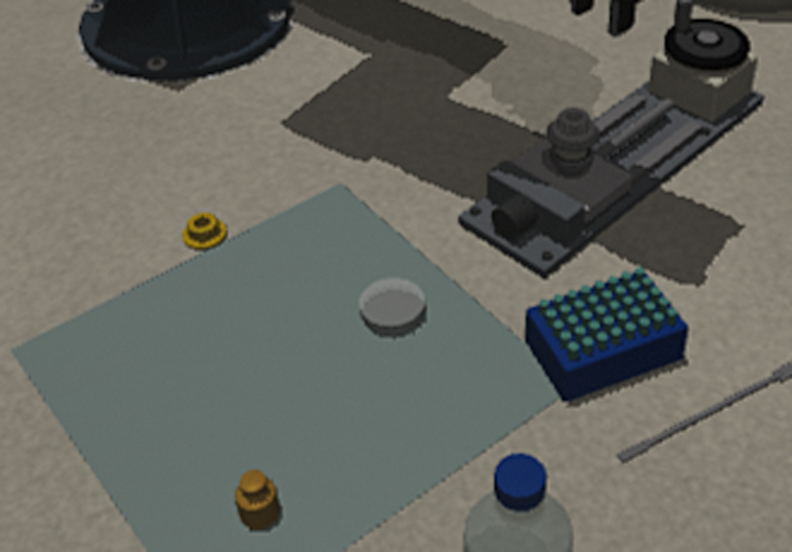

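View pics/t45.png

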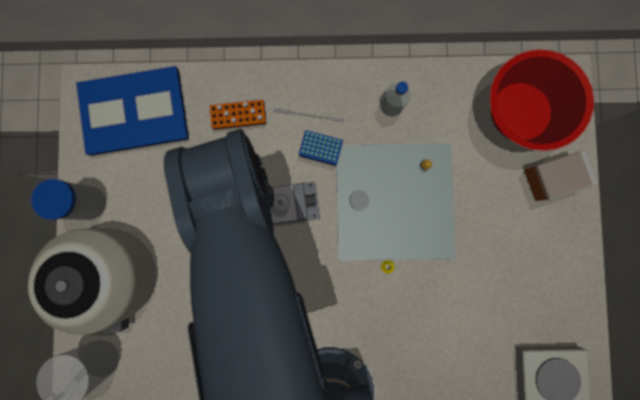

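```bash
python3 -m creep '[[40,[0,0,20],0],[40,[0,0,0],0],[40,[0,0,0],0],[40,[0,0,0],0]]'; python3 -c "
from h import *
print(manip.finish_job()); st()"
```

```text
time_s: 52.97
tool_pos: [0.5356, 0.1531, 0.213]
eef_rot: [-0.001, 1.571, 0.001]
ft_force: [0.2, -0.1, -0.7]
opening: 0.04
the job is handed in; nothing more can be done
None
the job is handed in; nothing more can be done
```

The spindle is reassembled, the carriage is home against its stop, and I handed the job in at about 53 s.

- **Stack:** I fitted the bearing, all three spacers on the bench, the washer, and the silver collar with its flange down, in that order. The yellow collar was left alone. Each part met resistance within about 0.5 mm of its expected height: 52, 62, 68, 74, 80 and 85 mm.
- **Carriage:** I turned the handwheel about 1.97 turns clockwise. That is less than the 2.5 turns quoted for full travel. I took this to mean the carriage did not start at zero. At the end the crank stopped advancing and pushed back with about 35 N.
- **Last checks:** The last pictures show:
  - the stack upright and flat;
  - the spindle centred in the collar;
  - no visible gap between carriage and stop;
  - the petri dish, weight and tip box where they were;
  - no part left on the bench.

The gripper was clear of everything at hand-in. The only disagreement was that the first top-camera position of the spindle was about 8 mm off. I used the wrist camera position, which the scene camera confirmed to about 1 mm.

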